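# Clear and close the forming-tool box

## Robot

A 6-joint arm with a two-finger parallel gripper is mounted at the origin on the work surface. World frame = base frame: x ahead of the robot, y to its left, z up, the work surface at z = 0. Lengths are in m, angles in rad, forces in N, time in s.
With the tool pointing down it reaches from about 0.275 to 0.75 m from the base axis. Payload 10.2 kg.
Tool frame: the origin (TCP) lies midway between the tips of the shut fingers; the grasp point (between the pads) lies 19 mm behind it; z points along the fingers, y is the direction in which the jaws open and shut (so a half turn about z gives the same grasp; the last joint's range is limited). The gripper opens to 88 mm and grips with 3 to 60 N. Pads are 18 mm wide; open, the fingers measure 123 mm over their backs; the gripper's body (75 mm by 187 mm) begins 45 mm behind the grasp point.
Start: joints at [1.096, 0.313, 1.498, -0, 1.331, -0.223], TCP at [0.131, 0.508, 0.209] pointing down, gripper open.
Joint ranges: [-2.94, 2.94], [-0.97, 2.17], [0.19, 2.56], [-1.23, 4.37], [0.02, 3.11], [-2.88, 2.88]. Speed limits (rad/s): [2.39, 2.39, 3.01, 3.14, 3.14, 3.14].

## Interface

Orientations are given as a 3x3 rotation matrix whose columns are the frame's x, y, z axes.
In Python, from bench import * gives the robot as it stands.
- The arm moves only by the tool arm_command, never from a script. Its argument "increments" is a list that holds one entry, the list of rows, each a list of 6 numbers: the shift along the tool's x, y, z in cm, then the turn, a rotation vector about the tool's x, y, z in rad. A call has 1 to 8 rows; each row shifts and turns the commanded pose from where the row before left it, along the tool's axes as they then stand; what a row does not reach is not made up. A row lasts 1/8 s, in which the tool goes at most 62.5 mm and 10.7 degrees, less where a joint would pass 70% of its speed; a pose out of reach is approached as far as the arm can. A call is refused whole if a number of a shift passes 6.25 or a number of a turn 0.188, either way. A call with a gripper value outside its range is refused whole. "gripper" is the opening, from 0 (shut) to 1 (fully open), set as the call begins (left out, the last holds). The fingers move at their own pace and stop on an object; "grip_force" is the grip in N (left out, the last holds). Time passes only in rows, so rows that do not move let the fingers close. It gives the time, the measured TCP pose, the force and the opening at its end, in the units of the state.
- get_obs(): the state, without advancing time (a new reading comes with each control period).
- capture(name): name is "side" or "top" or "wrist"; returns the picture (480x640x3 uint8, red, green, blue); there is no depth.
- camera_params(name): a dict with "mtx" (3x3 intrinsics, pixels), "world_to_cam" (4x4, takes a point from world to camera coordinates); the wrist camera has in their place "hand_eye" (4x4, takes a point from camera to tool coordinates, whose origin is the TCP and whose axes are the flange's). Camera axes: x right, y down, z forward; pixel columns grow to the right and rows downward; lengths in m; the calibration is good to about 2 mm. A picture is of the moment at which its call begins: read the wrist's pose just before it. camera_params takes no time and is no camera call.
- job_done(): hands the job in, once; it reports no verdict.
The state is a dict: "t": time; "joint_pos": joint angles; "qd": joint speeds; "joint_torque": joint torques, N m; "eef_pos": TCP position; "eef_rot": TCP orientation; "contact_force": force on the tool from outside, world axes, zero at the start; "moment": the same for the moment, N m; "finger_gap": opening from 0.0 (shut) to 1.0 (fully open).
Only numpy, scipy, OpenCV 4.12 (cv2) and the standard library are available. Lean on these libraries where they do the work, as an engineer would, in place of code of your own. Each camera call takes 0.05 s, during which the arm holds its last target.

## Task

The wooden tool box cannot be closed, because the steel hand dolly was left lying crosswise on top of its dividers. Gently set the dolly down, handle up, lengthwise on the cork floor of the empty bay and let go of it; then take the lid from its sloping rest and lower it gently onto the box, without dropping or forcing it, so that it sits fully home all round. Leave the two blocks in the other bays and the other things on the bench where they are.

Things in the scene. Friction and masses are not known exactly. Their poses are not given: they have to be found in the camera images.
- box: Open wooden box fixed to the bench, left or right of the middle: outside 148 (x) by 192 (y) by 74 mm high, walls 8 mm, inner floor at z = 6 mm. Origin at the centre of its underside, z up. Two dividers 4 mm thick along x at y = -30 and +30 mm, tops at z = 34 mm, make three bays 132 mm long (x) and 56 mm wide, centred at y = -60, 0 and +60 mm.
- box_rim (a point): Centre of the mouth of the box at rim height, 74 mm above the bench; axes as the box. The mouth is 132 (x) by 176 (y) mm. The origin of the seated lid lies here, the lid level and its x along this x, either way round.
- pad: Cork floor 126 (x) by 52 (y) by 3 mm, fixed in the bay that is empty (any of the three). Origin at the centre of its underside, 6 mm above the bench; its top is 3 mm above the origin; x runs along the bay like the x of the box.
- dolly: Steel hand dolly, about 0.5 kg: flat base 100 (x) by 40 (y) by 20 mm high, with a square upright handle 22 by 22 mm on its middle, from z = 20 to 54 mm. Origin at the centre of the underside of the base. At the start it lies across the tops of both dividers, its underside 34 mm above the bench, so the handle stands 14 mm above the rim.
- swage: Ribbed steel block 90 (x) by 44 (y) by 26 mm high lying in one bay of the box, to be left there. Origin at the centre of its underside.
- former: Dark wooden block 100 (x) by 40 (y) by 24 mm high lying in another bay of the box, to be left there. Origin at the centre of its underside.
- rest: Grey sloping lid rest fixed to the bench, about 150 by 170 mm, 95 mm high at its high side, which is nearest the robot. Origin on the bench below its middle; its board falls at 30 degrees along its +x (away from the robot), with a 20 mm ledge at the low edge against which the lid lies.
- lid: Loose plywood lid, about 0.3 kg, board 148 (x) by 192 (y) by 10 mm. Origin at the centre of the underside of the board, z out of its top. Battens 7 mm deep below it form a frame 120 (x) by 164 (y) mm outside, which enters the mouth of the box with 6 mm to spare each side. It starts on the rest, x falling at 30 degrees, top facing up and away from the robot.
- lid_grip (a point): Point to hold on the bar handle of the lid, 32 mm above the origin of the lid along its z; axes as the lid. The bar stands on the middle of the lid, 20 mm thick (x), 80 mm long (y), from z = 10 to 44 mm of the lid.
- hammer: Bystander: hammer lying on the bench beyond the work; origin on its underside.
- tin: Bystander: aluminium can, 64 mm across and 90 mm high, at the left; origin at the centre of its underside.
- bowl: Bystander: copper bowl, 120 mm across and 45 mm high, at the right; origin at the centre of its underside.
- weight: Bystander: brass weight, 60 mm across and 50 mm high, beyond the work on the right; origin at the centre of its underside.

How it is judged:
By the outcome, as a careful person would: the job done as asked, in the order asked, and still so for the second after the job is handed in, with the robot touching nothing.
It also fails if it takes over 72 s, if anything falls off the work surface, if the arm or the gripper's body presses on something with over 40 N, if the wrist force passes 120 N, or if a joint passes its speed limit or range.

## Working session

There is one attempt and no reset: what is moved stays moved. The work goes in short steps, Python scripts to look and compute and a tool call to move; the robot and the scene stay as the last step left them, time stands still between calls to the robot, and variables do not carry over. Pictures are saved under pics/ and viewed, and the job is handed in when it is done.

Besides the shell and the picture viewer there is one more tool, called after ">>>" by a JSON object that holds its "api" and its "payload", one argument or row to a line. arm_command: Moves the arm, as the interface text tells. Its arguments: {"type":"object","properties":{"increments":{"type":"array"},"gripper":{"type":"number"},"grip_force":{"type":"number"}},"required":["increments"]}

```bash
ls; mkdir -p pics
python3 - <<'E'
from bench import *
import cv2
o=get_obs();print(o)
for n in ("side","top","wrist"):
    im=capture(n);cv2.imwrite(f"pics/{n}0.png",im[:,:,::-1])
    p=camera_params(n);print(n,p)
E
```

```text
pics
{'t': 0.0, 'joint_pos': array([ 1.09558450e+00,  3.13436061e-01,  1.49843847e+00, -3.05008619e-06,
        1.33102683e+00, -2.23393115e-01]), 'qd': array([-0.00088404, -0.00053994, -0.00139092, -0.0011302 , -0.00047897,
        0.00236398]), 'joint_torque': array([-1.38394302e-03, -4.02215981e+01, -2.52267909e+01,  6.94187055e-02,
        3.52524931e-02, -7.78338494e-05]), 'eef_pos': array([0.13068348, 0.50817215, 0.20836772]), 'eef_rot': array([[-9.68460958e-01,  2.49164639e-01, -5.96132490e-04],
       [ 2.49165186e-01,  9.68460300e-01, -1.16504943e-03],
       [ 2.87041530e-04, -1.27684035e-03, -9.99999144e-01]]), 'contact_force': array([0.70086004, 0.12178707, 0.27112717]), 'moment': array([-0.00437246,  0.03718285,  0.026703  ]), 'finger_gap': 0.9979231440812579}
side {'mtx': array([[527.37283961,   0.        , 326.98813012],
       [  0.        , 527.37283961, 237.43937483],
       [  0.        ,   0.        ,   1.        ]]), 'world_to_cam': array([[ 0.93356222, -0.35830204,  0.00901229, -0.58692102],
       [-0.21770836, -0.58685887, -0.77987161,  0.18281673],
       [ 0
[... 461 characters left out ...]
-01],
       [ 2.06438337e-01, -9.38876274e-03, -9.78414567e-01,
         1.40633418e+00],
       [ 0.00000000e+00,  0.00000000e+00,  0.00000000e+00,
         1.00000000e+00]])}
wrist {'mtx': array([[393.88913324,   0.        , 318.96320341],
       [  0.        , 393.88913324, 232.6203787 ],
       [  0.        ,   0.        ,   1.        ]]), 'hand_eye': array([[ 1.08673130e-03, -9.50237088e-01, -3.11525754e-01,
         8.05966291e-02],
       [ 9.99999410e-01,  1.03208176e-03,  3.40287406e-04,
        -2.07740635e-03],
       [-1.83366371e-06, -3.11525940e-01,  9.50237649e-01,
        -1.76107873e-01],
       [ 0.00000000e+00,  0.00000000e+00,  0.00000000e+00,
         1.00000000e+00]])}
```

View pics/top0.png

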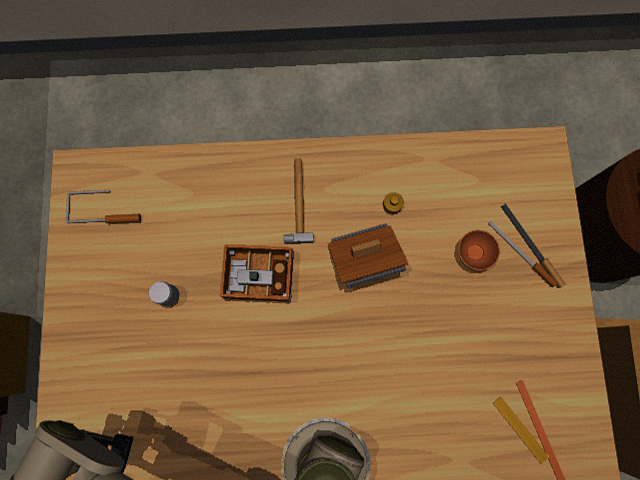

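View pics/side0.png

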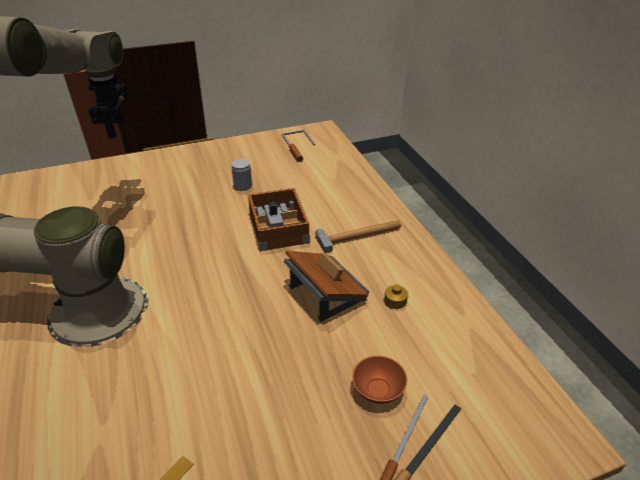

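View pics/wrist0.png

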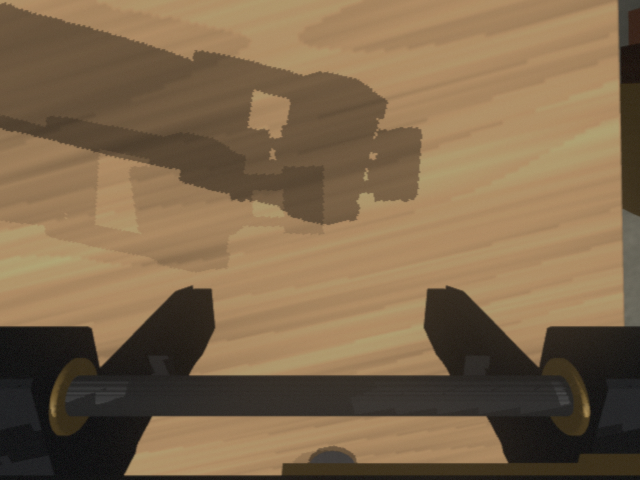

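The top view shows the box around (257,273) with the dolly across it, its handle at (254,276). The lid on its rest is around (367,255), the tin at (164,294), the hammer at (298,200–240). I'll get coarse positions first and zoom in.

```bash
cat > h.py <<'E'
from bench import *
import numpy as np, cv2
from scipy.spatial.transform import Rotation as R
def pose():
    o=get_obs();T=np.eye(4);T[:3,:3]=o["eef_rot"];T[:3,3]=o["eef_pos"];return T
def cam(n,T=None):
    p=camera_params(n)
    W=np.linalg.inv(p["world_to_cam"]) if n!="wrist" else T@p["hand_eye"]
    return p["mtx"],W
def ray(n,uv,T=None):
    K,W=cam(n,T); uv=np.atleast_2d(np.float64(uv))
    d=np.c_[uv,np.ones(len(uv))]@np.linalg.inv(K).T@W[:3,:3].T
    return W[:3,3],d
def plane(n,uv,z,T=None):
    c,d=ray(n,uv,T); return c+d*((z-c[2])/d[:,2])[:,None]
def proj(n,P,T=None):
    K,W=cam(n,T); V=np.linalg.inv(W); q=np.atleast_2d(P)@V[:3,:3].T+V[:3,3]; q=q@K.T; return q[:,:2]/q[:,2:]
E
python3 - <<'E'
from h import *
im=cv2.imread("pics/top0.png")
c=im[215:315,205:425];cv2.imwrite("pics/top0z.png",cv2.resize(c,None,fx=3.6,fy=3.6,interpolation=cv2.INTER_CUBIC))
for nm,uv,z in (("box",(257,273),.074),("handle",(254,276),.088),("lidbar",(366,248),.1),("tin",(164,290),.09),("ham",(298,238),.02),("weight",(394,200),.05)):
    print(nm,plane("top",uv,z).round(3))
E
```

```text
box [[0.528 0.164 0.074]]
handle [[0.518 0.171 0.088]]
lidbar [[ 0.579 -0.142  0.1  ]]
tin [[0.491 0.419 0.09 ]]
ham [[0.634 0.048 0.02 ]]
weight [[ 0.727 -0.239  0.05 ]]
```

View pics/top0z.png

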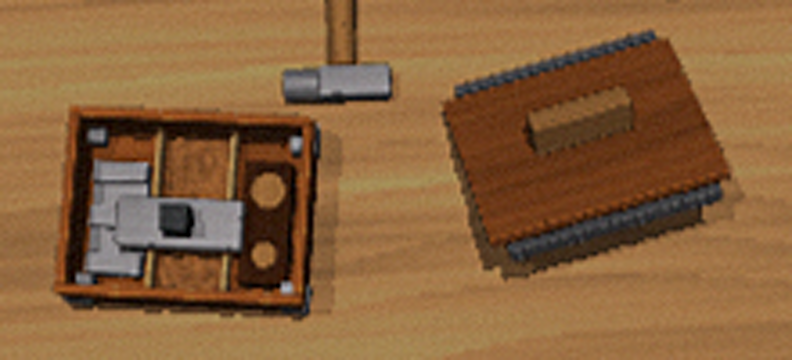

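```bash
cat >> h.py <<'E'
def to(P,Rt,T=None):
    "print shift in present tool axes (cm) and rotvec in tool axes to target"
    T=pose() if T is None else T
    d=T[:3,:3].T@(np.array(P)-T[:3,3])*100; r=R.from_matrix(T[:3,:3].T@Rt).as_rotvec()
    print("shift cm",d.round(2),"rotvec",r.round(3), "rows>=",max(np.linalg.norm(d)/6.25,np.degrees(np.linalg.norm(r))/10.7).round(1))
def down(yaw):
    "tool y at yaw from world +y; tool x = -x world at yaw 0"
    c,s=np.cos(yaw),np.sin(yaw)
    return np.array([[-c,-s,0],[-s,c,0],[0,0,-1.]])
E
python3 -c "
from h import *
im=cv2.imread('pics/top0.png')
# box corners zoom-> px
z=np.array([(74,107),(316,120),(308,303),(57,292)])/3.6+[205,215]
P=plane('top',z,.074);print(P.round(3)); e=P[1]-P[0];print(np.degrees(np.arctan2(e[0],-e[1])), P.mean(0))
to((.51,.165,.25),down(np.radians(3)))
"
```

```text
[[0.613 0.252 0.074]
 [0.593 0.062 0.074]
 [0.45  0.073 0.074]
 [0.468 0.266 0.074]]
-6.024833582614031 [0.53120792 0.16322608 0.074     ]
shift cm [-45.28 -23.8   -4.14] rotvec [-0.001 -0.    -0.304] rows>= 8.2
```

>>> {"api": "arm_command", "payload": {
  "increments": [
    [[-4.5, -2.4, -0.4, 0, 0, 0], [-4.5, -2.4, -0.4, 0, 0, 0], [-4.5, -2.4, -0.4, 0, 0, 0], [-4.5, -2.4, -0.4, 0, 0, 0], [-4.5, -2.4, -0.4, 0, 0, 0], [-4.5, -2.4, -0.4, 0, 0, 0], [-4.5, -2.4, -0.4, 0, 0, 0], [-4.5, -2.4, -0.4, 0, 0, 0]]
  ]
}}

```text
t: 1.15
eef_pos: [0.4326, 0.2315, 0.241]
eef_rot: [[-0.968, 0.249, -0.0], [0.249, 0.968, 0.0], [0.0, -0.0, -1.0]]
contact_force: [0.8, -0.2, -1.0]
finger_gap: 1.003
```

>>> {"api": "arm_command", "payload": {
  "increments": [
    [[-4.5, -2.4, -0.4, 0, 0, 0], [-4.5, -2.4, -0.4, 0, 0, 0], [0, 0, 0, 0, 0, -0.147], [0, 0, 0, 0, 0, 0], [0, 0, 0, 0, 0, 0]]
  ],
  "gripper": 0.6
}}

```text
t: 1.78
eef_pos: [0.5065, 0.1643, 0.2489]
eef_rot: [[-0.994, 0.107, -0.0], [0.107, 0.994, 0.0], [0.0, -0.0, -1.0]]
contact_force: [-0.2, 1.2, -0.0]
finger_gap: 0.601
```

Run:
```python
from h import *
T=pose();im=capture("wrist");np.save("pics/T1.npy",T);cv2.imwrite("pics/w1.png",im[:,:,::-1]);print(T.round(4),get_obs()["joint_pos"].round(3),get_obs()["t"])
```

```text
[[-9.943e-01  1.066e-01 -2.000e-04  5.065e-01]
 [ 1.066e-01  9.943e-01  0.000e+00  1.643e-01]
 [ 2.000e-04 -0.000e+00 -1.000e+00  2.489e-01]
 [ 0.000e+00  0.000e+00  0.000e+00  1.000e+00]] [ 0.094  0.304  1.405 -0.     1.432 -1.371] 1.825
```

View pics/w1.png

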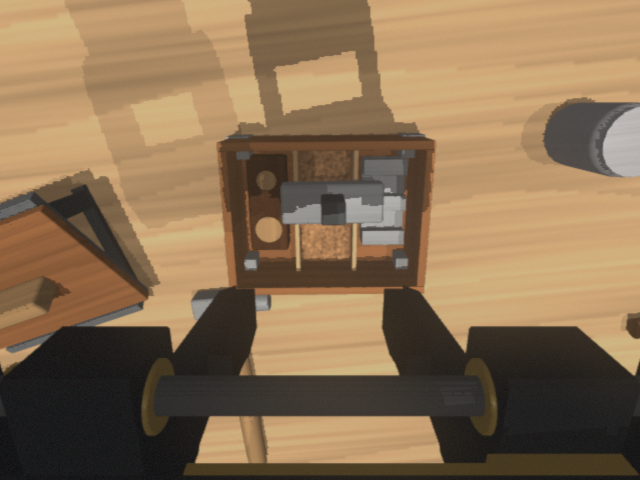

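The wrist view shows the box from (220,135) to (433,293). The dolly's base spans roughly x 280–384, y 180–225, with the handle at (333,209). The middle bay with the cork is the empty one. I'll zoom in for corners.

Run:
```python
import cv2
im=cv2.imread("pics/w1.png")
cv2.imwrite("pics/w1z.png",cv2.resize(im[125:305,205:445],None,fx=3.3,fy=3.3,interpolation=cv2.INTER_CUBIC))
```

```text
(no output)
```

View pics/w1z.png

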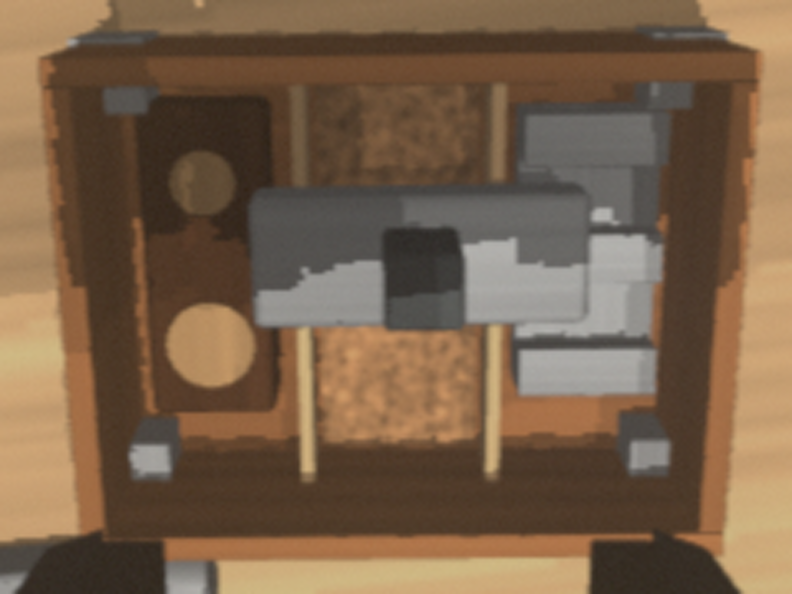

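Run:
```python
from h import *
T=np.load("pics/T1.npy")
f=lambda z:np.array(z)/3.3+[205,125]
P=plane("wrist",f([(42,57),(762,48),(722,553),(80,558)]),.074,T)[:,:2]
print(P.round(4)); print([np.linalg.norm(P[i]-P[(i+1)%4]).round(4) for i in range(4)],P.mean(0))
for i,j in((0,1),(3,2)):
    e=P[j]-P[i];print("yaw of y",np.degrees(np.arctan2(-e[0],e[1])))
D=plane("wrist",f([(255,325),(586,320)]),.054,T)[:,:2];print("dolly base far top edge",D, np.linalg.norm(D[0]-D[1]))
H=plane("wrist",f([(388,327),(463,327)]),.088,T)[:,:2];print("handle far edge",H,H.mean(0),np.linalg.norm(H[0]-H[1]))
H=plane("wrist",f([(388,293),(461,293)]),.088,T)[:,:2];print("handle near edge?",H,np.linalg.norm(H[0]-H[1]))
B=plane("wrist",f([(250,190),(588,186)]),.034,T)[:,:2];print("base near bottom",B,np.linalg.norm(B[0]-B[1]))
V=plane("wrist",f([(308,480),(491,478),(299,85),(498,85)]),.034,T)[:,:2];print("div tops",V)
```

```text
[[0.4485 0.0796]
 [0.4662 0.2689]
 [0.6131 0.255 ]
 [0.5945 0.0637]]
[np.float64(0.1901), np.float64(0.1475), np.float64(0.1921), np.float64(0.1469)] [0.53053936 0.16678887]
yaw of y -5.353418614918608
yaw of y -5.556110975051864
dolly base far top edge [[0.5335354  0.12306528]
 [0.54238454 0.22127426]] 0.09860685183704586
handle far edge [[0.52802864 0.16319888]
 [0.53017096 0.18340482]] [0.5290998  0.17330185] 0.020319191972472037
handle near edge? [[0.51853522 0.16417837]
 [0.52060289 0.18367953]] 0.019610468139441947
base near bottom [[0.49669999 0.12473466]
 [0.50630508 0.22695115]] 0.10266678325419652
div tops [[0.59361924 0.13061093]
 [0.5992166  0.1901465 ]
 [0.46706747 0.14343686]
 [0.47328731 0.20208774]]
```

Run:
```python
from h import *
to((.519,.174,.058),down(np.radians(-5.4)))
```

```text
shift cm [-1.14  1.09 19.09] rotvec [-0.    -0.    -0.012] rows>= 3.1
```

>>> {"api": "arm_command", "payload": {
  "increments": [
    [[-1.14, 1.09, 3.0, 0, 0, -0.012], [0, 0, 4, 0, 0, 0], [0, 0, 3.5, 0, 0, 0], [0, 0, 3, 0, 0, 0], [0, 0, 2.5, 0, 0, 0], [0, 0, 0, 0, 0, 0]]
  ]
}}

```text
t: 2.58
eef_pos: [0.5182, 0.1738, 0.0878]
eef_rot: [[-0.996, 0.093, -0.003], [0.093, 0.996, -0.0], [0.003, -0.001, -1.0]]
contact_force: [1.2, 0.4, 0.6]
finger_gap: 0.604
```

Run:
```python
from h import *
to((.519,.174,.058),down(np.radians(-5.4)))
T=pose();im=capture("wrist");cv2.imwrite("pics/w2.png",im[:,:,::-1]);np.save("pics/T2.npy",T)
```

```text
shift cm [-0.09  0.03  2.98] rotvec [-0.001 -0.003  0.001] rows>= 0.5
```

View pics/w2.png

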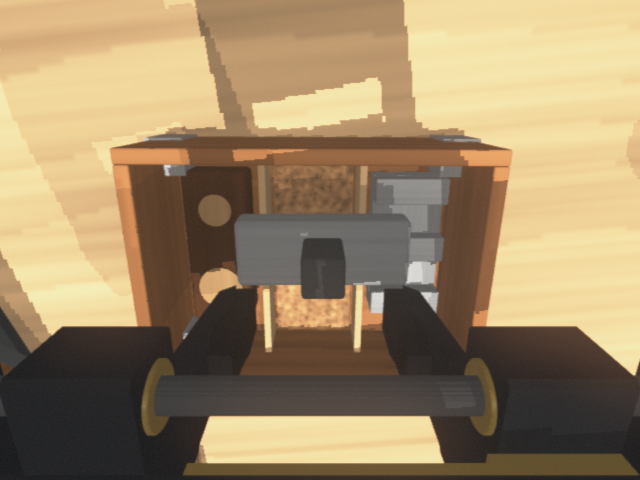

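The fingers straddle the handle, whose far top edge is at (302–345, 297). I'll check the offset, then go down.

Run:
```python
from h import *
T=np.load("pics/T2.npy")
H=plane("wrist",[(302,297),(345,297),(304,270),(343,270)],.088,T);print(H.round(4), proj("wrist",T[:3,3],T))
F=plane("wrist",[(238,284),(408,283)],.054,T);print(F.round(4))
```

```text
[[0.5276 0.1625 0.088 ]
 [0.5295 0.1837 0.088 ]
 [0.5132 0.1649 0.088 ]
 [0.5149 0.1838 0.088 ]] [[323.10381793 277.70972824]]
[[0.533  0.1228 0.054 ]
 [0.5415 0.2219 0.054 ]]
```

>>> {"api": "arm_command", "payload": {
  "increments": [
    [[0, 0, 1.2, 0, 0, 0], [0, 0, 1.0, 0, 0, 0], [0, 0, 0.7, 0, 0, 0], [0, 0, 0, 0, 0, 0], [0, 0, 0, 0, 0, 0]]
  ]
}}

```text
t: 3.25
eef_pos: [0.5195, 0.1736, 0.0601]
eef_rot: [[-0.996, 0.093, 0.0], [0.093, 0.996, 0.0], [-0.0, 0.0, -1.0]]
contact_force: [0.3, 0.2, -0.8]
finger_gap: 0.598
```

>>> {"api": "arm_command", "payload": {
  "increments": [
    [[0, 0, 0, 0, 0, 0], [0, 0, 0, 0, 0, 0], [0, 0, 0, 0, 0, 0], [0, 0, 0, 0, 0, 0], [0, 0, 0, 0, 0, 0], [0, 0, 0, 0, 0, 0]]
  ],
  "gripper": 0.0,
  "grip_force": 40
}}

```text
t: 4.0
eef_pos: [0.5193, 0.1735, 0.0599]
eef_rot: [[-0.996, 0.093, -0.0], [0.093, 0.996, -0.0], [0.0, -0.0, -1.0]]
contact_force: [0.2, -0.4, 0.3]
finger_gap: 0.008
```

Run:
```python
from h import *
print(get_obs())
im=capture("wrist");cv2.imwrite("pics/w3.png",im[:,:,::-1])
im=capture("side")[160:280,200:360];cv2.imwrite("pics/s3.png",cv2.resize(im[:,:,::-1],None,fx=4,fy=4))
```

```text
{'t': 4.0, 'joint_pos': array([ 1.08520089e-01,  5.22202791e-01,  1.60840068e+00, -5.73344163e-05,
        1.01108848e+00, -1.36951728e+00]), 'qd': array([-2.80465462e-04, -7.23100067e-04, -5.03766056e-05,  2.91568367e-04,
       -1.66322757e-04,  2.13492949e-03]), 'joint_torque': array([-1.29810644e-03, -4.53799796e+01, -2.11224407e+01,  5.20159301e-04,
        7.87980412e-02, -8.11259906e-05]), 'eef_pos': array([0.51926448, 0.1735475 , 0.05990203]), 'eef_rot': array([[-9.95703787e-01,  9.25956799e-02, -9.34519573e-05],
       [ 9.25956856e-02,  9.95703789e-01, -5.90546850e-05],
       [ 8.75822592e-05, -6.74542215e-05, -9.99999994e-01]]), 'contact_force': array([ 0.21762815, -0.44912664,  0.26899878]), 'moment': array([ 1.25573003e-02, -1.18486480e-02,  8.52578676e-05]), 'finger_gap': 0.007753021123207646}
```

View pics/w3.png

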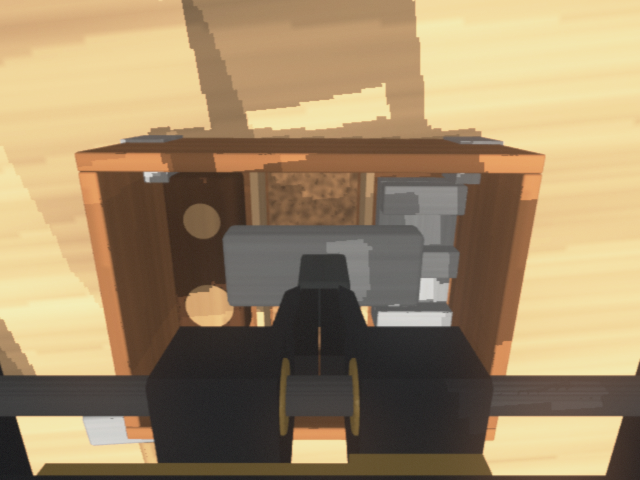

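View pics/s3.png

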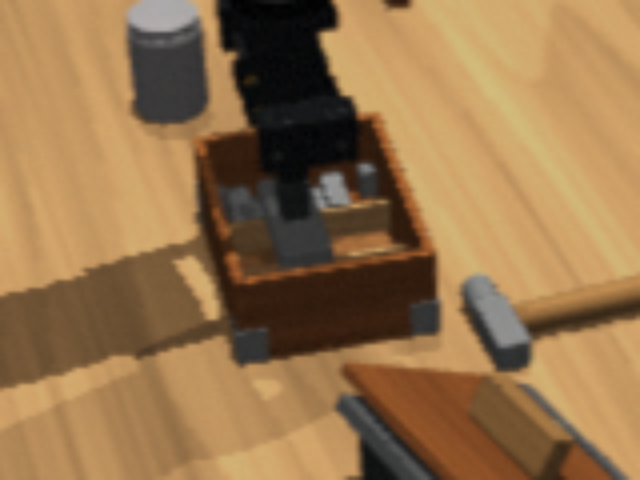

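```bash
python3 - <<'E'
from h import *
T3=pose();T2=np.load("pics/T2.npy")
c=np.array([.5178,.174]);a=np.radians(-5.4);ex=np.array([np.cos(a),np.sin(a)]);ey=np.array([-ex[1],ex[0]])
for nm,T in(("w2",T2),("w3",T3)):
  for z in(.054,.088):
    for sx in(-1,1):
      p=[np.r_[c+ex*.011*sx+ey*.011*sy,z] for sy in(-1,1)]
      print(nm,z,"near" if sx<0 else "far",proj("wrist",p,T).round(0).tolist())
t=lambda p:proj("wrist",T3[:3,:3]@np.array(p)+T3[:3,3],T3).round(0)
for p in ((.009,.0,0),(-.009,0,0),(0,.044,0),(.009,.044,0),(-.009,.044,0),(.009,.0,-.019),(.009,0,-.04)): print(p,t(p))
for z in (.054,.064,.074,.088): print(z,plane("wrist",[(323,288)],z,T3).round(4))
E
python3 - <<'E'
import cv2
im=cv2.imread("pics/w3.png");cv2.imwrite("pics/w3z.png",cv2.resize(im[210:350,220:430],None,fx=3.8,fy=3.8,interpolation=cv2.INTER_CUBIC)*1)
im=cv2.imread("pics/w2.png");cv2.imwrite("pics/w2z.png",cv2.convertScaleAbs(cv2.resize(im[200:340,220:430],None,fx=3.8,fy=3.8,interpolation=cv2.INTER_CUBIC),alpha=2,beta=0))
E
```

```text
w2 0.054 near [[303.0, 234.0], [343.0, 234.0]]
w2 0.054 far [[304.0, 270.0], [342.0, 270.0]]
w2 0.088 near [[301.0, 256.0], [347.0, 256.0]]
w2 0.088 far [[301.0, 297.0], [345.0, 297.0]]
w3 0.054 near [[301.0, 249.0], [346.0, 249.0]]
w3 0.054 far [[302.0, 290.0], [345.0, 290.0]]
w3 0.088 near [[298.0, 278.0], [351.0, 279.0]]
w3 0.088 far [[299.0, 325.0], [350.0, 325.0]]
(0.009, 0.0, 0) [[323. 261.]]
(-0.009, 0, 0) [[323. 294.]]
(0, 0.044, 0) [[413. 278.]]
(0.009, 0.044, 0) [[415. 261.]]
(-0.009, 0.044, 0) [[412. 294.]]
(0.009, 0.0, -0.019) [[324. 277.]]
(0.009, 0, -0.04) [[324. 300.]]
0.054 [[0.5277 0.1728 0.054 ]]
0.064 [[0.5228 0.1731 0.064 ]]
0.074 [[0.5179 0.1735 0.074 ]]
0.088 [[0.5111 0.174  0.088 ]]
```

View pics/w3z.png

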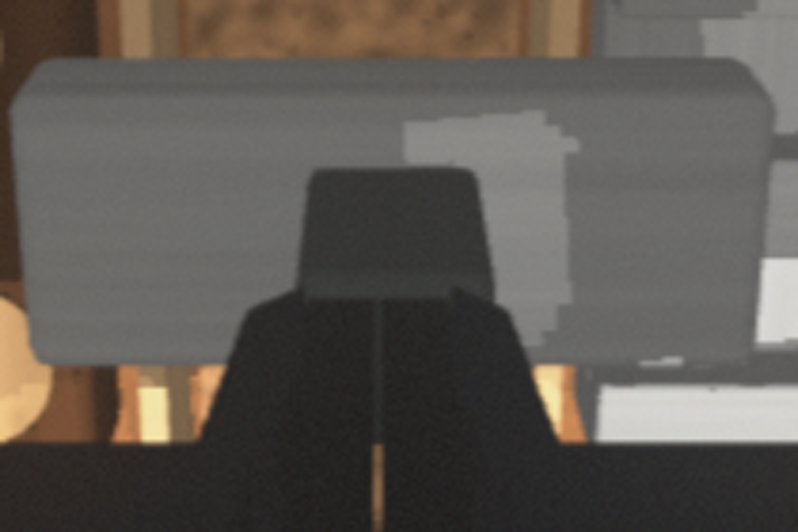

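View pics/w2z.png

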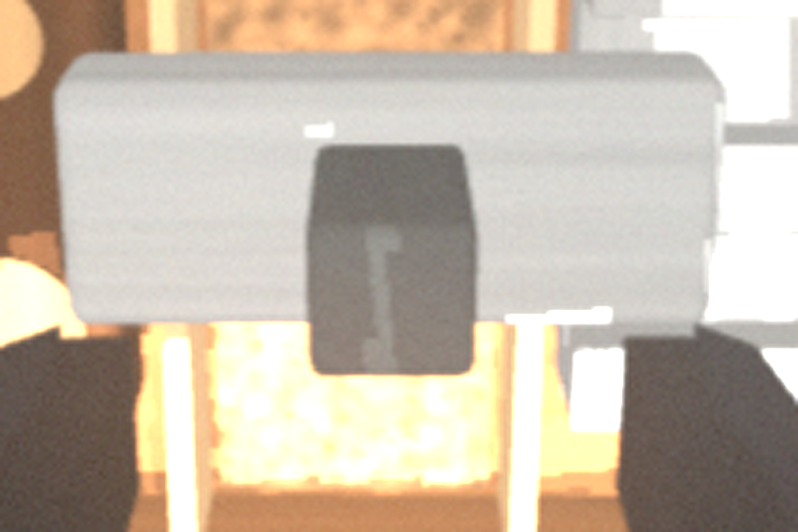

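Run:
```python
from h import *
p=np.array([.1307,.5082,.2084])
for dz in (0,.01,.02,.03,.04):print(dz,proj("side",p+[0,0,dz]).round(1))
print(get_obs()["eef_pos"], proj("side",get_obs()["eef_pos"]),proj("side",get_obs()["eef_pos"]+[0,0,.03]))
im=cv2.imread("pics/side0.png");cv2.imwrite("pics/side0z.png",cv2.resize(im[50:160,60:180],None,fx=5,fy=5,interpolation=cv2.INTER_CUBIC))
```

```text
0 [[117.7 138. ]]
0.01 [[116.9 135.1]]
0.02 [[116.1 132.2]]
0.03 [[115.3 129.2]]
0.04 [[114.5 126.2]]
[0.51930232 0.17354863 0.05992512] [[272.54106808 211.23295252]] [[271.97981281 203.04720458]]
```

View pics/side0z.png

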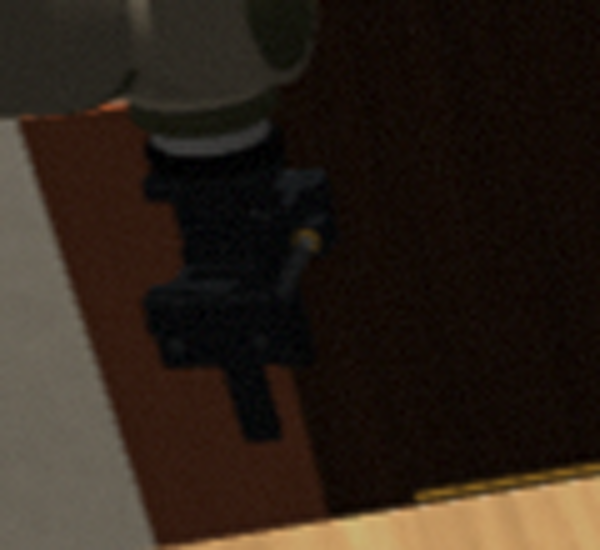

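The fingers shut just above the handle. In both the side and the wrist pictures the real finger tips end about 30 mm short of the reported TCP. I'll open, go down by that much in steps, and check the pictures.

>>> {"api": "arm_command", "payload": {
  "increments": [
    [[0, 0, 0, 0, 0, 0], [0, 0, 0, 0, 0, 0], [0, 0, 0, 0, 0, 0], [0, 0, 0, 0, 0, 0], [0, 0, 0.7, 0, 0, 0], [0, 0, 0.6, 0, 0, 0], [0, 0, 0.6, 0, 0, 0], [0, 0, 0, 0, 0, 0]]
  ],
  "gripper": 0.6
}}

```text
t: 5.1
eef_pos: [0.519, 0.1735, 0.0403]
eef_rot: [[-0.996, 0.093, -0.001], [0.093, 0.996, -0.0], [0.001, -0.0, -1.0]]
contact_force: [0.4, 0.0, 0.3]
finger_gap: 0.604
```

Run:
```python
from h import *
T=pose();im=capture("wrist");cv2.imwrite("pics/w4.png",cv2.convertScaleAbs(im[:,:,::-1],alpha=2));np.save("pics/T4.npy",T);print(get_obs()["contact_force"],T[:3,3])
```

```text
[ 0.024555   -0.11519649  0.33592585] [0.5190109  0.17349773 0.0403108 ]
```

View pics/w4.png

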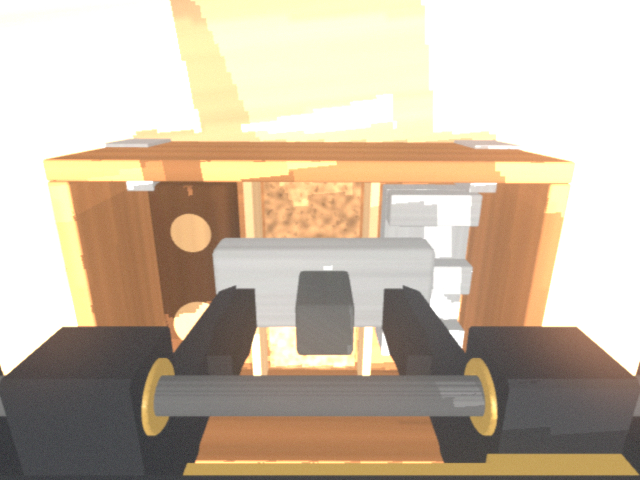

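The open fingers now straddle the handle at (297–352, 272–350). I'll go about 10 mm further and grip.

>>> {"api": "arm_command", "payload": {
  "increments": [
    [[0, 0, 0.3, 0, 0, 0], [0, 0, 0.3, 0, 0, 0], [0, 0, 0.3, 0, 0, 0], [0, 0, 0, 0, 0, 0]]
  ]
}}

```text
t: 5.65
eef_pos: [0.5191, 0.1735, 0.0316]
eef_rot: [[-0.996, 0.093, -0.001], [0.093, 0.996, -0.0], [0.001, -0.0, -1.0]]
contact_force: [-0.1, -0.0, 0.2]
finger_gap: 0.602
```

>>> {"api": "arm_command", "payload": {
  "increments": [
    [[0, 0, 0, 0, 0, 0], [0, 0, 0, 0, 0, 0], [0, 0, 0, 0, 0, 0], [0, 0, 0, 0, 0, 0], [0, 0, 0, 0, 0, 0]]
  ],
  "gripper": 0.0,
  "grip_force": 45
}}

```text
t: 6.28
eef_pos: [0.5194, 0.1737, 0.032]
eef_rot: [[-0.996, 0.093, 0.0], [0.093, 0.996, 0.0], [-0.0, 0.0, -1.0]]
contact_force: [0.2, 2.2, 0.2]
finger_gap: 0.246
```

Run:
```python
from h import *
T=pose();im=capture("wrist");cv2.imwrite("pics/w5.png",cv2.convertScaleAbs(im[:,:,::-1],alpha=2));print(get_obs()["contact_force"],T[:3,3])
```

```text
[1.42855707 2.39428236 0.35010886] [0.51937813 0.17374313 0.0320011 ]
```

View pics/w5.png

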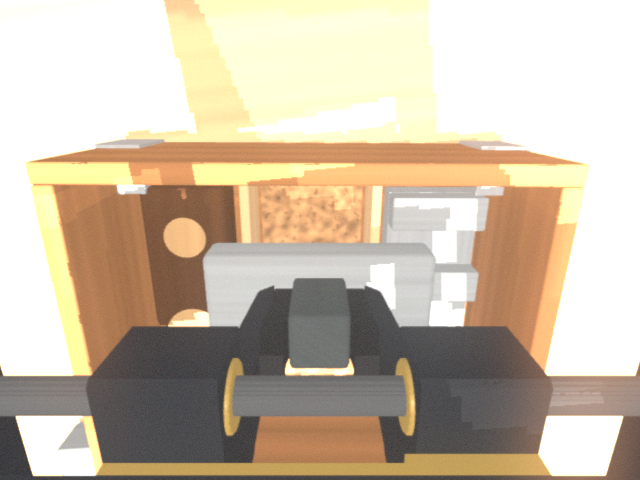

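Gripped: opening 0.246 ≈ 22 mm. The dolly's underside is 2 mm above TCP z. I'll lift.

>>> {"api": "arm_command", "payload": {
  "increments": [
    [[0, 0, -0.3, 0, 0, 0], [0, 0, -0.8, 0, 0, 0], [0, 0, -1.5, 0, 0, 0], [0, 0, -2.0, 0, 0, 0], [0, 0, -2.0, 0, 0, 0], [0, 0, -1.5, 0, 0, 0], [0, 0, -0.8, 0, 0, 0], [0, 0, 0, 0, 0, 0]]
  ]
}}

```text
t: 7.32
eef_pos: [0.5194, 0.1735, 0.1212]
eef_rot: [[-0.996, 0.093, 0.0], [0.093, 0.996, 0.0], [-0.0, 0.0, -1.0]]
contact_force: [-0.6, -0.3, -6.1]
finger_gap: 0.248
```

Run:
```python
from h import *
to((.5305,.1668,.12),down(np.radians(-95.6)))
```

```text
shift cm [-1.17 -0.57  0.12] rotvec [0.    0.    1.576] rows>= 8.4
```

>>> {"api": "arm_command", "payload": {
  "increments": [
    [[-0.6, -0.3, 0, 0, 0, 0], [-0.57, -0.27, 0, 0, 0, 0.076], [0, 0, 0, 0, 0, 0.15], [0, 0, 0, 0, 0, 0.15], [0, 0, 0, 0, 0, 0.15], [0, 0, 0, 0, 0, 0.15], [0, 0, 0, 0, 0, 0.15], [0, 0, 0, 0, 0, 0.15]]
  ]
}}

```text
t: 8.32
eef_pos: [0.5305, 0.1665, 0.1201]
eef_rot: [[-0.477, 0.879, -0.001], [0.879, 0.477, -0.0], [0.0, -0.001, -1.0]]
contact_force: [0.2, -0.3, -5.1]
finger_gap: 0.248
```

>>> {"api": "arm_command", "payload": {
  "increments": [
    [[0, 0, 0, 0, 0, 0.15], [0, 0, 0, 0, 0, 0.15], [0, 0, 0, 0, 0, 0.15], [0, 0, 0, 0, 0, 0.1], [0, 0, 0, 0, 0, 0.05], [0, 0, 0, 0, 0, 0.0], [0, 0, 0, 0, 0, 0.0]]
  ]
}}

```text
t: 9.2
eef_pos: [0.5305, 0.1667, 0.1206]
eef_rot: [[0.097, 0.995, -0.001], [0.995, -0.097, -0.0], [-0.0, -0.001, -1.0]]
contact_force: [-0.2, 0.1, -6.5]
finger_gap: 0.243
```

Run:
```python
from h import *
T=pose();im=capture("wrist");cv2.imwrite("pics/w6.png",im[:,:,::-1]);np.save("pics/T6.npy",T);to((.5305,.1668,.12),down(np.radians(-95.6)))
t=capture("top");cv2.imwrite("pics/t6.png",cv2.resize(t[225:325,195:315,::-1],None,fx=5,fy=5,interpolation=cv2.INTER_CUBIC))
print(get_obs()["joint_pos"],T)
```

```text
shift cm [0.01 0.01 0.07] rotvec [-0.  0.  0.] rows>= 0.0
[ 9.37773066e-02  4.62051555e-01  1.52316784e+00 -4.39508677e-05
  1.15667507e+00  1.91251627e-01] [[ 9.69596646e-02  9.95288164e-01 -5.42255199e-04  5.30463032e-01]
 [ 9.95288305e-01 -9.69597106e-02 -5.91340646e-05  1.66656984e-01]
 [-1.11432342e-04 -5.33966639e-04 -9.99999851e-01  1.20585239e-01]
 [ 0.00000000e+00  0.00000000e+00  0.00000000e+00  1.00000000e+00]]
```

View pics/w6.png

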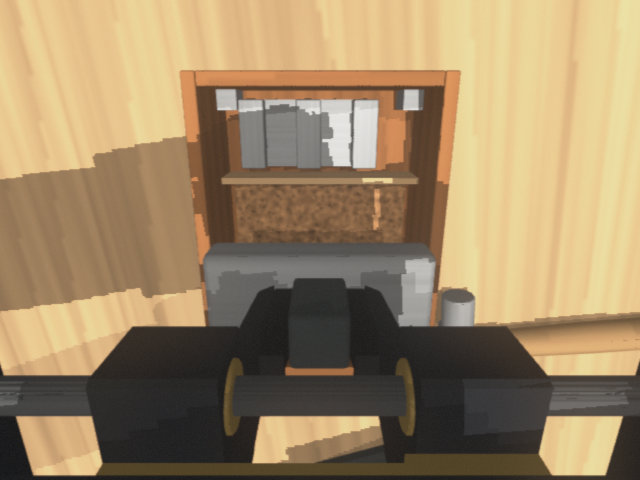

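View pics/t6.png

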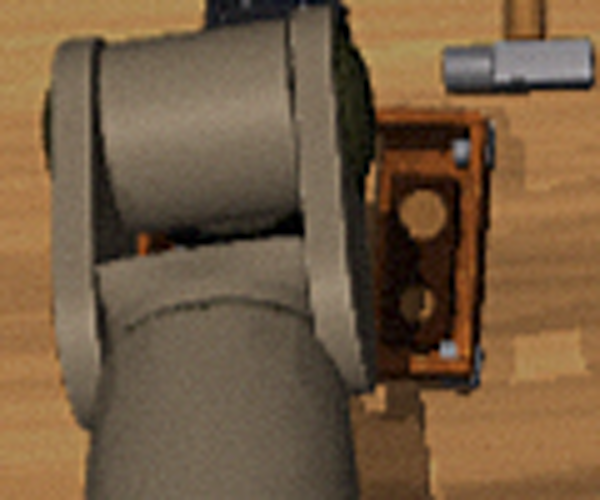

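```bash
python3 - <<'E'
from h import *
T=np.load("pics/T6.npy");c=np.array([.5305,.1668]);a=np.radians(-5.6);M=np.array([[np.cos(a),np.sin(a)],[-np.sin(a),np.cos(a)]])
b=lambda uv,z:((plane("wrist",uv,z,T)[:,:2]-c)@M.T*1000).round(1)
print("div far/near edge in box mm",b([(222,178),(417,178),(222,184),(417,184)],.034))
print("rim outer",b([(181,71),(460,71)],.074), "cork far edge",b([(233,187),(407,187)],.009))
print("dolly base near bottom/top",b([(207,252),(434,252)],.1226),b([(205,268),(434,268)],.1426))
E
python3 -c "
import cv2
im=cv2.imread('pics/w6.png');cv2.imwrite('pics/w6z.png',cv2.convertScaleAbs(cv2.resize(im[60:340,170:470],None,fx=2.6,fy=2.1,interpolation=cv2.INTER_CUBIC),alpha=1.5))"
```

```text
div far/near edge in box mm [[-65.   31.1]
 [ 65.9  31.4]
 [-65.3  27.1]
 [ 66.2  27.3]]
rim outer [[-72.4  94.8]
 [ 73.9  95.1]] cork far edge [[-63.5  19.9]
 [ 65.3  20.1]]
dolly base near bottom/top [[-52.8  11.9]
 [ 54.5  12.1]] [[-48.2  12.3]
 [ 48.9  12.5]]
```

View pics/w6z.png

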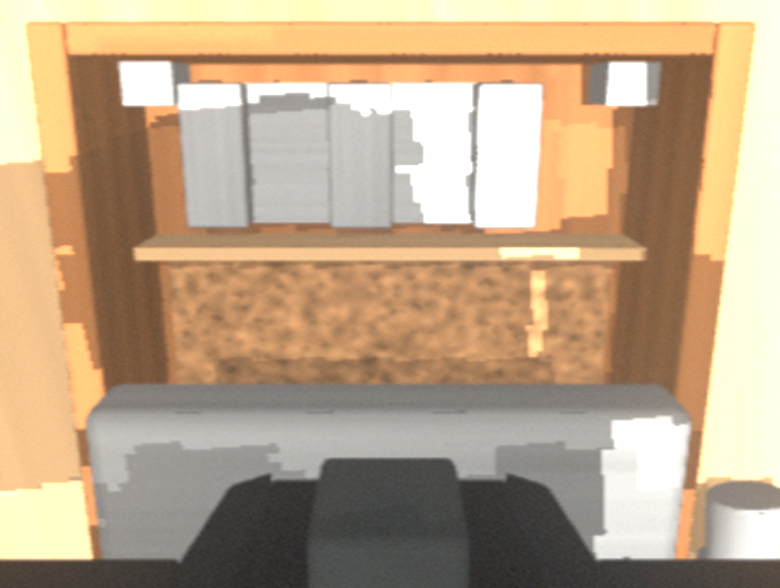

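The dividers measure 27–31 mm (expected 28–32), so the box pose holds. The dolly sits within about 3 mm of the bay's centre line, with 8 mm to spare. I'll lower it.

>>> {"api": "arm_command", "payload": {
  "increments": [
    [[0.1, 0, 1.0, 0, 0, 0], [0, 0, 2.0, 0, 0, 0], [0, 0, 2.5, 0, 0, 0], [0, 0, 2.0, 0, 0, 0], [0, 0, 1.3, 0, 0, 0], [0, 0, 0.5, 0, 0, 0], [0, 0, 0, 0, 0, 0], [0, 0, 0, 0, 0, 0]]
  ]
}}

```text
t: 10.3
eef_pos: [0.531, 0.1679, 0.0286]
eef_rot: [[0.098, 0.995, 0.001], [0.995, -0.098, 0.0], [0.0, 0.001, -1.0]]
contact_force: [-0.9, -0.3, -5.8]
finger_gap: 0.247
```

Run:
```python
from h import *
T=pose();im=capture("wrist");cv2.imwrite("pics/w7.png",cv2.convertScaleAbs(im[:,:,::-1],alpha=1.6));np.save("pics/T7.npy",T)
```

View pics/w7.png

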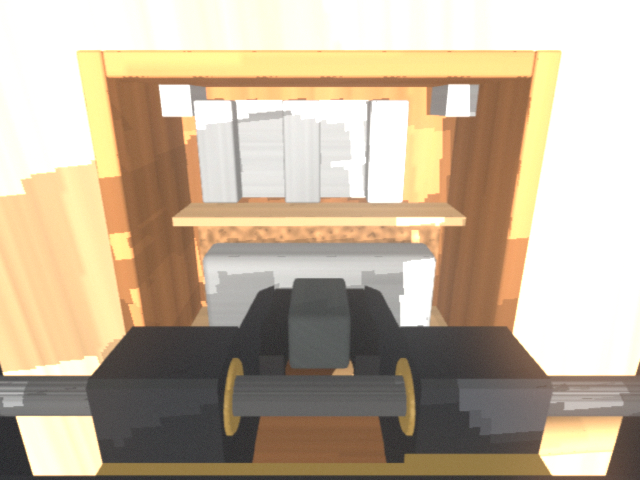

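The dolly lies between the dividers, clear of both and centred. I'll lower the last 20 mm slowly.

>>> {"api": "arm_command", "payload": {
  "increments": [
    [[0, 0, 0.6, 0, 0, 0], [0, 0, 0.6, 0, 0, 0], [0, 0, 0.4, 0, 0, 0], [0, 0, 0.2, 0, 0, 0], [0, 0, 0.1, 0, 0, 0], [0, 0, 0.1, 0, 0, 0], [0, 0, 0, 0, 0, 0]]
  ]
}}

```text
t: 11.22
eef_pos: [0.5305, 0.1678, 0.008]
eef_rot: [[0.098, 0.995, 0.0], [0.995, -0.098, 0.0], [0.0, 0.0, -1.0]]
contact_force: [1.5, 1.2, -6.1]
finger_gap: 0.244
```

>>> {"api": "arm_command", "payload": {
  "increments": [
    [[0, 0, 0.05, 0, 0, 0], [0, 0, 0.05, 0, 0, 0], [0, 0, 0, 0, 0, 0]]
  ]
}}

```text
t: 11.6
eef_pos: [0.5306, 0.1678, 0.007]
eef_rot: [[0.098, 0.995, 0.0], [0.995, -0.098, -0.0], [-0.0, 0.0, -1.0]]
contact_force: [-0.8, 0.2, -3.5]
finger_gap: 0.244
```

>>> {"api": "arm_command", "payload": {
  "increments": [
    [[0, 0, 0.05, 0, 0, 0], [0, 0, 0.05, 0, 0, 0], [0, 0, 0, 0, 0, 0]]
  ]
}}

```text
t: 11.98
eef_pos: [0.5306, 0.1678, 0.007]
eef_rot: [[0.098, 0.995, 0.0], [0.995, -0.098, -0.0], [-0.0, 0.0, -1.0]]
contact_force: [-6.2, -1.1, 8.6]
finger_gap: 0.25
```

Contact is felt at the expected height. I'll let go and rise.

>>> {"api": "arm_command", "payload": {
  "increments": [
    [[0, 0, 0, 0, 0, 0], [0, 0, 0, 0, 0, 0], [0, 0, 0, 0, 0, 0], [0, 0, 0, 0, 0, 0], [0, 0, -0.5, 0, 0, 0], [0, 0, -1.5, 0, 0, 0], [0, 0, -2.5, 0, 0, 0], [0, 0, -4, 0, 0, 0]]
  ],
  "gripper": 0.55
}}

```text
t: 12.98
eef_pos: [0.5301, 0.1677, 0.0921]
eef_rot: [[0.098, 0.995, -0.001], [0.995, -0.098, -0.0], [-0.0, -0.001, -1.0]]
contact_force: [1.2, 0.1, 0.9]
finger_gap: 0.551
```

>>> {"api": "arm_command", "payload": {
  "increments": [
    [[0, 0, -5, 0, 0, 0], [0, 0, -5, 0, 0, 0], [0, 0, -4, 0, 0, 0], [0, 0, -1, 0, 0, 0], [0, 0, 0, 0, 0, 0]]
  ]
}}

```text
t: 13.6
eef_pos: [0.5304, 0.1678, 0.2408]
eef_rot: [[0.098, 0.995, 0.0], [0.995, -0.098, -0.0], [-0.0, 0.0, -1.0]]
contact_force: [-0.5, -0.4, 0.0]
finger_gap: 0.549
```

Run:
```python
from h import *
T=pose();im=capture("wrist");cv2.imwrite("pics/w8.png",cv2.convertScaleAbs(im[:,:,::-1],alpha=1.5));np.save("pics/T8.npy",T);print(T[:3,3])
```

```text
[0.53035994 0.16775434 0.24082449]
```

View pics/w8.png

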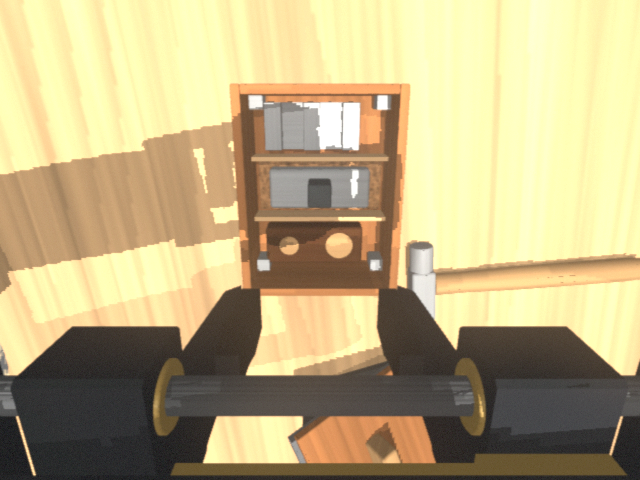

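The dolly sits handle-up on the cork in the middle bay, its base at (270–370, 167–208), with both blocks in place. Next I'll refine the box pose from this view and head for the lid.

Run:
```python
from h import *
im=cv2.imread("pics/w8.png");cv2.imwrite("pics/w8z.png",cv2.resize(im[75:305,225:415],None,fx=3.6,fy=2.6,interpolation=cv2.INTER_CUBIC))
to((.54,-.10,.30),down(np.radians(-76)))
```

```text
shift cm [-26.55   3.6   -6.02] rotvec [-0.002  0.    -0.342] rows>= 4.4
```

View pics/w8z.png

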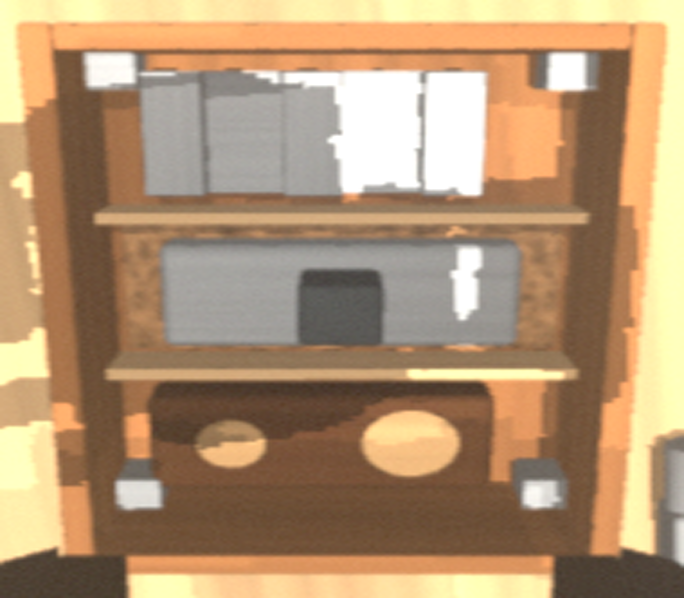

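Run:
```python
from h import *
T=np.load("pics/T8.npy")
f=lambda z:np.array(z)/[3.6,2.6]+[225,75]
P=plane("wrist",f([(20,25),(664,25),(613,573),(63,573)]),.074,T)[:,:2]
print(P.round(4)); print([np.linalg.norm(P[i]-P[(i+1)%4]).round(4) for i in range(4)],P.mean(0))
e=P[1]-P[0];print(np.degrees(np.arctan2(e[1],e[0])));e=P[2]-P[3];print(np.degrees(np.arctan2(e[1],e[0])))
I=plane("wrist",f([(52,52),(630,50),(592,555),(94,555)]),.074,T)[:,:2]
print("inner",I.mean(0),[np.linalg.norm(I[i]-I[(i+1)%4]).round(4) for i in range(4)])
d=plane("wrist",f([(163,343),(516,343)]),.029,T);print("dolly far top edge",d, (d.mean(0)))
V=plane("wrist",f([(96,212),(587,212),(108,369),(575,369)]),.034,T);print("div",V.mean(0))
```

```text
[[0.468  0.2679]
 [0.6132 0.2538]
 [0.5947 0.0638]
 [0.4477 0.0781]]
[np.float64(0.1459), np.float64(0.1909), np.float64(0.1476), np.float64(0.1908)] [0.53089243 0.16588973]
-5.5522840377103355
-5.582424896409094
inner [0.53141846 0.16567793] [np.float64(0.132), np.float64(0.1761), np.float64(0.1329), np.float64(0.1754)]
dolly far top edge [[0.47955016 0.15191107 0.029     ]
 [0.57856509 0.1422575  0.029     ]] [0.52905762 0.14708428 0.029     ]
div [0.53163026 0.16798214 0.034     ]
```

>>> {"api": "arm_command", "payload": {
  "increments": [
    [[-4, 0.5, -1, 0, 0, 0], [-5, 0.7, -1, 0, 0, 0], [-5, 0.7, -1, 0, 0, 0], [-5, 0.7, -1, 0, 0, 0], [-5, 0.7, -1, 0, 0, 0], [-2.5, 0.3, -1, 0, 0, -0.17], [0, 0, 0, 0, 0, -0.17], [0, 0, 0, 0, 0, 0]]
  ]
}}

```text
t: 14.65
eef_pos: [0.5401, -0.0996, 0.2994]
eef_rot: [[-0.238, 0.971, -0.003], [0.971, 0.238, 0.001], [0.002, -0.002, -1.0]]
contact_force: [0.2, 0.5, 0.1]
finger_gap: 0.55
```

>>> {"api": "arm_command", "payload": {
  "increments": [
    [[0, 0, 0, 0, 0, 0], [0, 0, 0, 0, 0, 0]]
  ]
}}

```text
t: 14.9
eef_pos: [0.5404, -0.0991, 0.3006]
eef_rot: [[-0.238, 0.971, -0.001], [0.971, 0.238, 0.0], [0.0, -0.001, -1.0]]
contact_force: [-0.1, 0.5, -0.5]
finger_gap: 0.55
```

Run:
```python
from h import *
T=pose();im=capture("wrist");cv2.imwrite("pics/w9.png",im[:,:,::-1]);np.save("pics/T9.npy",T);print(T.round(4),get_obs()["joint_pos"])
```

```text
[[-2.384e-01  9.712e-01 -6.000e-04  5.404e-01]
 [ 9.712e-01  2.384e-01  3.000e-04 -9.910e-02]
 [ 4.000e-04 -5.000e-04 -1.000e+00  3.006e-01]
 [ 0.000e+00  0.000e+00  0.000e+00  1.000e+00]] [-3.94753876e-01  3.23653652e-01  1.24725412e+00 -1.86424952e-05
  1.57107385e+00 -6.35890578e-01]
```

View pics/w9.png

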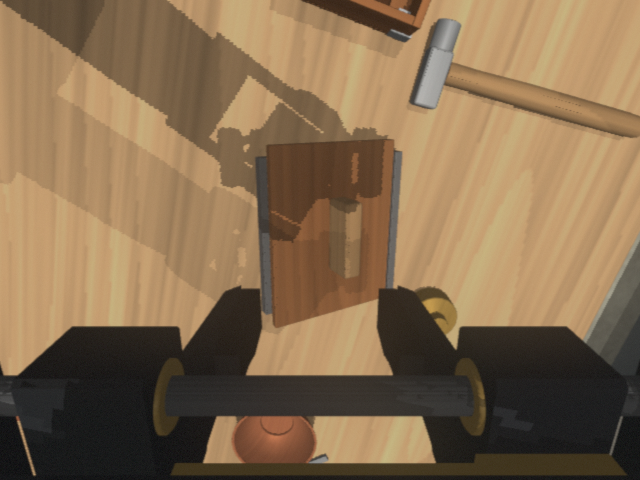

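The lid board is a quadrilateral with corners near (267,145), (393,139), (391,296), (275,326), and the bar is at (330–362, 197–278). I'll zoom for exact corners.

Run:
```python
from h import *
im=cv2.imread("pics/w9.png");cv2.imwrite("pics/w9z.png",cv2.convertScaleAbs(cv2.resize(im[130:335,245:415],None,fx=4,fy=2.9,interpolation=cv2.INTER_CUBIC),alpha=2))
```

```text
(no output)
```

View pics/w9z.png

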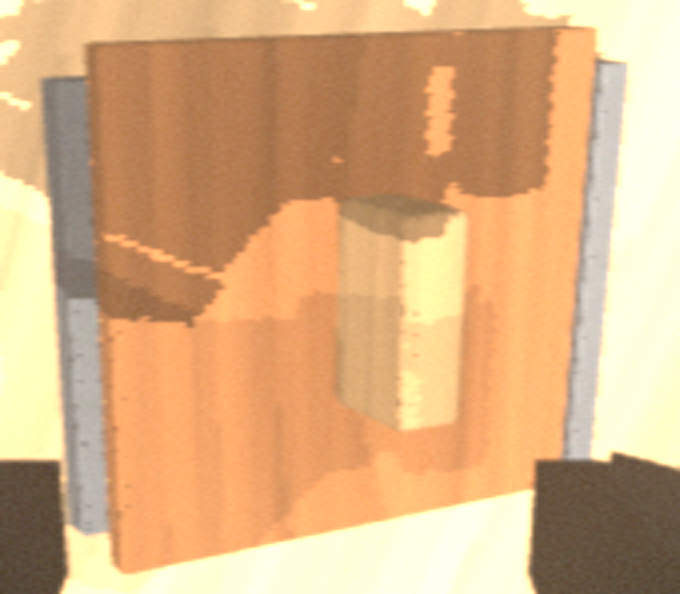

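```bash
cat > lid.py <<'E'
from h import *
def lidpose(uv,X,T):
    K,W=cam("wrist",T)
    ok,r,t=cv2.solvePnP(np.float64(X),np.float64(uv),K,None,flags=cv2.SOLVEPNP_SQPNP)
    r,t=cv2.solvePnPRefineLM(np.float64(X),np.float64(uv),K,None,r,t)
    res=cv2.projectPoints(np.float64(X),r,t,K,None)[0][:,0]-uv
    M=np.eye(4);M[:3,:3]=cv2.Rodrigues(r)[0];M[:3,3]=t[:,0];L=W@M
    x=L[:3,0];n=L[:3,2]
    print("origin",L[:3,3].round(4),"yaw",np.degrees(np.arctan2(x[1],x[0])).round(2),"slope",np.degrees(np.arcsin(-x[2])).round(2),"roll y_z",np.degrees(np.arcsin(L[2,1])).round(2))
    print("res",res.round(1).tolist()); print("grip",(L@[0,0,.032,1])[:3].round(4)); return L
E
python3 - <<'E'
from lid import *
T=np.load("pics/T9.npy");f=lambda z:np.array(z)/[4,2.9]+[245,130]
bx=[(-.074,.096,.01),(.074,.096,.01),(.074,-.096,.01),(-.074,-.096,.01)]
bar=[(-.01,.04,.044),(.01,.04,.044),(.01,-.04,.044),(-.01,-.04,.044),(-.01,.04,.01),(-.01,-.04,.01)]
bz=[(403,238),(466,212),(460,422),(398,430),(338,207),(337,400)]
for l in ([(88,45),(595,28),(563,487),(113,573)],[(97,45),(595,28),(563,487),(122,571)]):
    lidpose(f(l+bz),bx+bar,T); lidpose(f(l),bx,T)
E
```

```text
origin [ 0.5662 -0.1497  0.0606] yaw 14.31 slope 28.2 roll y_z 0.97
res [[1.2, 2.4], [1.6, 0.5], [-0.3, -1.1], [2.2, 0.1], [-0.6, -5.6], [0.8, 0.9], [-0.5, 1.5], [-1.1, 2.7], [-1.5, -2.5], [-1.9, 1.0]]
grip [ 0.581  -0.1465  0.0888]
origin [ 0.5648 -0.1491  0.0612] yaw 13.52 slope 27.73 roll y_z -0.7
res [[-0.4, -0.2], [0.3, 0.1], [-0.4, 0.2], [0.6, -0.1]]
grip [ 0.5792 -0.1452  0.0895]
origin [ 0.567  -0.1505  0.0575] yaw 14.14 slope 28.29 roll y_z 0.68
res [[0.2, 2.9], [1.4, 1.3], [-0.3, -1.3], [0.8, 0.2], [-0.1, -5.7], [1.1, 0.9], [-0.2, 1.1], [-0.6, 2.2], [-1.0, -2.4], [-1.4, 0.8]]
grip [ 0.5818 -0.1472  0.0857]
origin [ 0.5662 -0.1493  0.0583] yaw 13.24 slope 28.5 roll y_z -1.27
res [[-0.3, -0.3], [0.2, 0.5], [-0.1, -0.3], [0.2, 0.2]]
grip [ 0.5808 -0.145   0.0864]
```

```bash
cat >> lid.py <<'E'
def Rlid(yaw,slope):
    return R.from_euler("ZY",[yaw,slope],degrees=True).as_matrix()
def Rtool(L): # y_tool=lid x, z_tool=-n, x_tool=lid y
    return np.c_[L[:,1],L[:,0],-L[:,2]]
E
python3 - <<'E'
from lid import *
L=Rlid(13.8,30);print(L.round(3));O=np.array([.566,-.1495,.059])
to(O+L[:,2]*.10,Rtool(L))
E
```

```text
[[ 0.841 -0.239  0.486]
 [ 0.207  0.971  0.119]
 [-0.5    0.     0.866]]
shift cm [-5.5   6.29 15.51] rotvec [ 0.523 -0.     0.   ] rows>= 2.8
```

>>> {"api": "arm_command", "payload": {
  "increments": [
    [[-2.5, 3, 1, 0, 0, 0], [-3, 3.3, 2, 0, 0, 0], [0, 0, 1, 0.13, 0, 0], [0, 0, 0, 0.13, 0, 0], [0, 0, 0, 0.13, 0, 0], [0, 0, 0, 0.133, 0, 0], [0, 0, 0, 0, 0, 0], [0, 0, 0, 0, 0, 0]]
  ]
}}

```text
t: 15.95
eef_pos: [0.6148, -0.1379, 0.2615]
eef_rot: [[-0.239, 0.843, -0.482], [0.971, 0.207, -0.12], [-0.001, -0.497, -0.868]]
contact_force: [-0.3, 0.1, 0.9]
finger_gap: 0.549
```

Run:
```python
from lid import *
T=pose();print(T.round(3),get_obs()["joint_pos"])
im=capture("wrist");cv2.imwrite("pics/w10.png",im[:,:,::-1]);np.save("pics/T10.npy",T)
L=Rlid(13.8,30);O=np.array([.566,-.1495,.059])
to(O+L[:,2]*.10,Rtool(L))
```

```text
[[-0.239  0.843 -0.482  0.615]
 [ 0.971  0.207 -0.12  -0.138]
 [-0.001 -0.497 -0.868  0.262]
 [ 0.     0.     0.     1.   ]] [-0.29338011  0.91943114  0.46544663 -0.31698004  2.18946861 -0.66289663]
shift cm [ 0.05  5.8  10.13] rotvec [ 0.004  0.001 -0.   ] rows>= 1.9
```

View pics/w10.png

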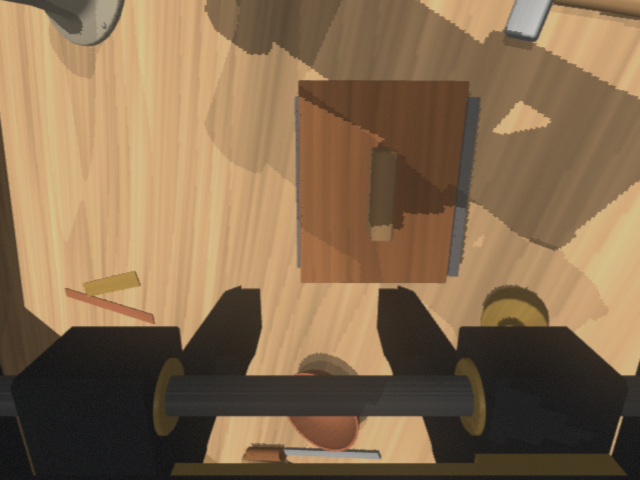

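The lid is seen nearly face-on: board (299–470, 81–283), bar (371–396, 148–241). I'll refine the pose.

Run:
```python
from h import *
im=cv2.imread("pics/w10.png");cv2.imwrite("pics/w10z.png",cv2.convertScaleAbs(cv2.resize(im[70:295,285:485],None,fx=3.6,fy=2.6,interpolation=cv2.INTER_CUBIC),alpha=2))
```

```text
(no output)
```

View pics/w10z.png

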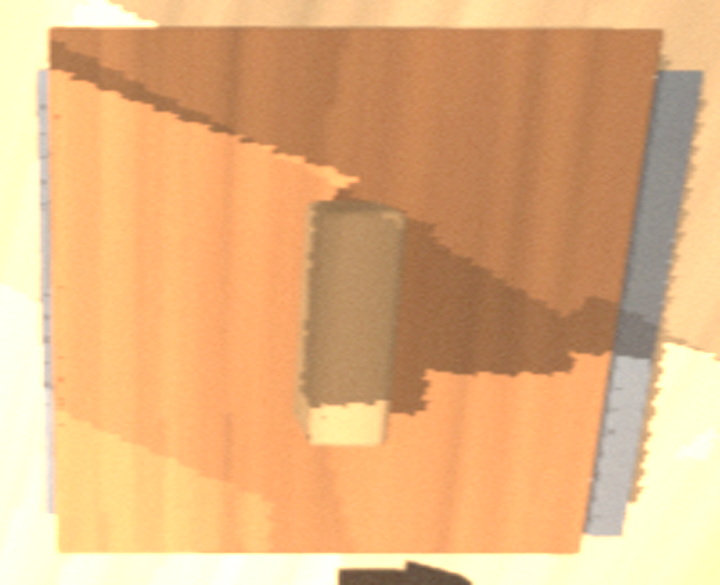

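Run:
```python
from lid import *
T=np.load("pics/T10.npy");f=lambda z:np.array(z)/[3.6,2.6]+[285,70]
bx=[(-.074,.096,.01),(.074,.096,.01),(.074,-.096,.01),(-.074,-.096,.01)]
bar=[(-.01,.04,.044),(.01,.04,.044),(.01,-.04,.044),(-.01,-.04,.044)]
l=[(51,28),(662,29),(578,552),(60,552)];bz=[(313,213),(405,213),(386,444),(311,444)]
lidpose(f(l),bx,T);A=lidpose(f(l+bz),bx+bar,T)
L=Rlid(14,30);O=A[:3,3]
to(O+L[:,2]*.10,Rtool(L)); to(O-L[:,2]*.012,Rtool(L))
# cast rays onto 30-deg plane check
```

```text
origin [ 0.5646 -0.149   0.0595] yaw 13.64 slope 30.38 roll y_z -0.08
res [[-0.1, -0.1], [0.0, 0.3], [0.4, -0.3], [-0.3, -0.0]]
grip [ 0.5803 -0.1451  0.0871]
origin [ 0.564  -0.1493  0.0585] yaw 13.9 slope 29.08 roll y_z 0.19
res [[-0.7, 0.8], [-0.3, 0.2], [0.6, -0.2], [-0.0, -0.9], [1.8, -0.7], [0.2, -0.7], [-0.1, 0.8], [-1.5, 0.7]]
grip [ 0.5792 -0.1457  0.0864]
shift cm [ 0.14  5.67 10.27] rotvec [ 0.004 -0.    -0.003] rows>= 1.9
shift cm [ 0.13  5.62 21.47] rotvec [ 0.004 -0.    -0.003] rows>= 3.6
```

>>> {"api": "arm_command", "payload": {
  "increments": [
    [[0.1, 2.0, 2, 0, 0, 0], [0, 2.0, 3, 0, 0, 0], [0, 1.6, 3, 0, 0, 0], [0, 0, 2, 0, 0, 0], [0, 0, 0, 0, 0, 0], [0, 0, 0, 0, 0, 0]]
  ],
  "gripper": 0.6
}}

```text
t: 16.75
eef_pos: [0.6136, -0.1374, 0.1485]
eef_rot: [[-0.239, 0.843, -0.482], [0.971, 0.207, -0.12], [-0.002, -0.497, -0.868]]
contact_force: [-0.1, 0.3, 0.7]
finger_gap: 0.604
```

Run:
```python
from lid import *
T=pose();print(get_obs()["joint_pos"])
im=capture("wrist");cv2.imwrite("pics/w11.png",cv2.convertScaleAbs(im[:,:,::-1],alpha=1.6));np.save("pics/T11.npy",T)
L=Rlid(13.8,30);O=np.array([.5645,-.149,.0593])
to(O-L[:,2]*.012,Rtool(L))
print(proj("wrist",[O+L@[a,b,.044] for a in(-.01,.01) for b in(-.04,.04)],T).round())
```

```text
[-0.29301431  0.93391263  0.72239931 -0.274937    1.92931523 -0.57269463]
shift cm [ 0.06  0.02 11.43] rotvec [ 0.004  0.002 -0.   ] rows>= 1.8
[[306. 293.]
 [304. 171.]
 [336. 293.]
 [338. 171.]]
```

View pics/w11.png

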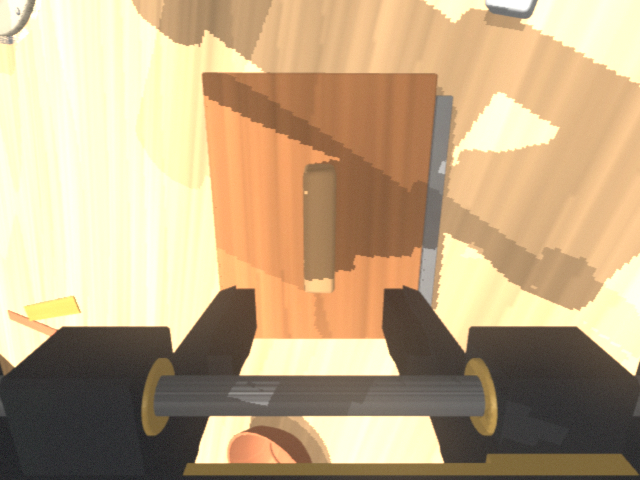

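The bar's top at (305–334, 165–292) matches the prediction and is centred between the jaws. Going in.

>>> {"api": "arm_command", "payload": {
  "increments": [
    [[0, 0, 2.5, 0.004, 0, 0], [0, 0, 3, 0, 0, 0], [0, 0, 2.5, 0, 0, 0], [0, 0, 1.5, 0, 0, 0], [0, 0, 0.8, 0, 0, 0], [0, 0, 0.4, 0, 0, 0], [0, 0, 0, 0, 0, 0], [0, 0, 0, 0, 0, 0]]
  ]
}}

```text
t: 17.8
eef_pos: [0.5614, -0.15, 0.0542]
eef_rot: [[-0.24, 0.84, -0.487], [0.971, 0.207, -0.121], [-0.0, -0.502, -0.865]]
contact_force: [0.2, -0.3, 0.7]
finger_gap: 0.601
```

Run:
```python
from lid import *
T=pose();print(get_obs()["joint_pos"])
im=capture("wrist");cv2.imwrite("pics/w12.png",cv2.convertScaleAbs(im[:,:,::-1],alpha=1.6));np.save("pics/T12.npy",T)
L=Rlid(13.8,30);O=np.array([.5645,-.149,.0593])
to(O-L[:,2]*.012,Rtool(L))
print(proj("wrist",[O+L@[a,b,.044] for a in(-.01,.01) for b in(-.04,.04)],T).round())
```

```text
[-0.33105654  0.89172769  1.05607583 -0.27697609  1.64462683 -0.52983409]
shift cm [0.03 0.03 0.59] rotvec [-0.003  0.001  0.001] rows>= 0.1
[[296. 418.]
 [292. 225.]
 [346. 418.]
 [352. 226.]]
```

View pics/w12.png

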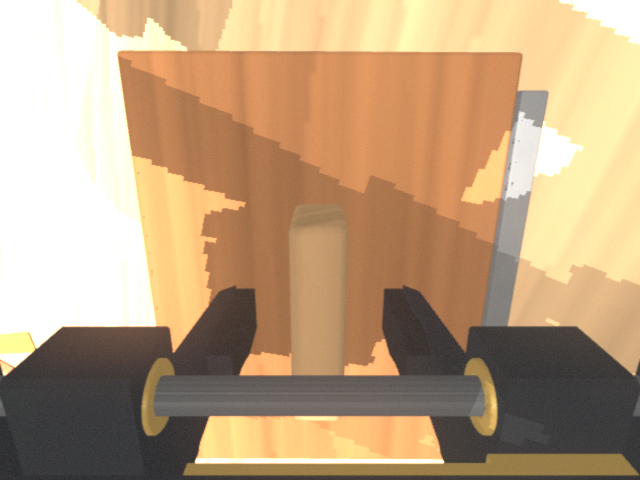

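>>> {"api": "arm_command", "payload": {
  "increments": [
    [[0, 0, 0.25, 0, 0, 0], [0, 0, 0.2, 0, 0, 0], [0, 0, 0, 0, 0, 0]]
  ]
}}

```text
t: 18.23
eef_pos: [0.5586, -0.1505, 0.0497]
eef_rot: [[-0.24, 0.839, -0.489], [0.971, 0.207, -0.12], [0.0, -0.503, -0.864]]
contact_force: [0.3, -0.0, -0.0]
finger_gap: 0.599
```

>>> {"api": "arm_command", "payload": {
  "increments": [
    [[0, 0, 0, 0, 0, 0], [0, 0, 0, 0, 0, 0], [0, 0, 0, 0, 0, 0], [0, 0, 0, 0, 0, 0], [0, 0, 0, 0, 0, 0]]
  ],
  "gripper": 0.0,
  "grip_force": 45
}}

```text
t: 18.85
eef_pos: [0.5585, -0.1506, 0.0501]
eef_rot: [[-0.239, 0.839, -0.489], [0.971, 0.207, -0.12], [0.0, -0.504, -0.864]]
contact_force: [-4.0, 0.3, 2.3]
finger_gap: 0.226
```

Gripped: 0.226 ≈ 20 mm. I'll lift off along the lid's normal.

>>> {"api": "arm_command", "payload": {
  "increments": [
    [[0, 0, -0.3, 0, 0, 0], [0, 0, -0.7, 0, 0, 0], [0, 0, -1.5, 0, 0, 0], [0, 0, -2.5, 0, 0, 0], [0, 0, -2.5, 0, 0, 0], [0, 0, -2, 0, 0, 0], [0, 0, -1, 0, 0, 0], [0, 0, 0, 0, 0, 0]]
  ]
}}

```text
t: 19.85
eef_pos: [0.6107, -0.1377, 0.1406]
eef_rot: [[-0.24, 0.84, -0.487], [0.971, 0.208, -0.121], [-0.0, -0.501, -0.865]]
contact_force: [-0.3, 0.1, -2.5]
finger_gap: 0.225
```

Run:
```python
from lid import *
T=pose();print(T.round(3),get_obs()["contact_force"],get_obs()["joint_pos"])
im=capture("wrist");cv2.imwrite("pics/w13.png",cv2.convertScaleAbs(im[:,:,::-1],alpha=1.6));np.save("pics/T13.npy",T)
```

```text
[[-0.24   0.84  -0.487  0.611]
 [ 0.971  0.208 -0.121 -0.138]
 [-0.    -0.501 -0.865  0.141]
 [ 0.     0.     0.     1.   ]] [-0.25818451  0.13683378 -2.5054799 ] [-0.29379454  0.9343629   0.74353152 -0.27586462  1.91319313 -0.56980272]
```

View pics/w13.png

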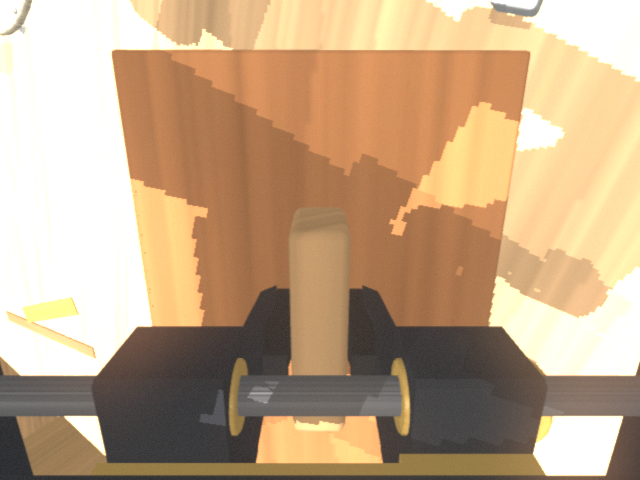

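>>> {"api": "arm_command", "payload": {
  "increments": [
    [[0, -1.1, -1.9, 0, 0, 0], [0, -1.2, -2.0, 0, 0, 0], [0, -1.2, -2.0, -0.05, 0, 0], [0, -1, -1.7, -0.1, 0, 0], [0, 0, 0, -0.13, 0, 0], [0, 0, 0, -0.13, 0, 0], [0, 0, 0, -0.08, 0, 0], [0, 0, 0, -0.035, 0, 0]]
  ]
}}

```text
t: 20.9
eef_pos: [0.6076, -0.1384, 0.2288]
eef_rot: [[-0.239, 0.971, -0.001], [0.971, 0.239, 0.0], [0.0, -0.001, -1.0]]
contact_force: [-0.3, 0.9, -2.8]
finger_gap: 0.219
```

Run:
```python
from lid import *
T=pose();print(T.round(3),get_obs()["joint_pos"])
to((.531,.1662,.24),down(np.radians(-95.6)))
T3=np.load("pics/T13.npy");Lr=Rlid(13.8,30);O=np.array([.5645,-.149,.0593]);P0=np.array([.5585,-.1506,.0501])
Rt=np.array(T3[:3,:3]);o=Rt.T@(O-P0);Q=Rt.T@Lr;print("lid origin in tool",o.round(4))
print(proj("wrist",[T3[:3,3]+Rt@(o+Q@np.array(p)) for p in((-.074,.096,.01),(.074,.096,.01),(-.01,.04,.044),(.01,.04,.044),(-.01,-.04,.044),(.01,-.04,.044))],T3).round(1))
```

```text
[[-0.239  0.971 -0.001  0.608]
 [ 0.971  0.239  0.    -0.138]
 [ 0.    -0.001 -1.     0.229]
 [ 0.     0.     0.     1.   ]] [-4.11574271e-01  5.25172043e-01  1.13561840e+00 -2.77595806e-04
  1.48164563e+00 -6.52721104e-01]
shift cm [31.41 -0.16 -1.11] rotvec [-0.001 -0.     0.339] rows>= 5.0
lid origin in tool [ 0.0001  0.0008 -0.0111]
[[117.8  52.9]
 [528.7  54. ]
 [292.3 230.3]
 [354.3 230.5]
 [296.1 427.6]
 [347.9 427.7]]
```

>>> {"api": "arm_command", "payload": {
  "increments": [
    [[2.4, 0, 0, 0, 0, 0], [4.5, 0, 0, 0, 0, 0], [5, 0, 0, 0, 0, 0], [5, 0, 0, 0, 0, 0], [5, 0, 0, 0, 0, 0], [5, 0, 0, 0, 0, 0], [3, 0, 0, 0, 0, 0], [1.5, -0.15, 0, 0, 0, 0.06]]
  ]
}}

```text
t: 21.9
eef_pos: [0.5307, 0.1677, 0.2283]
eef_rot: [[-0.181, 0.983, -0.003], [0.983, 0.181, -0.0], [0.0, -0.003, -1.0]]
contact_force: [0.3, -0.2, -1.9]
finger_gap: 0.225
```

>>> {"api": "arm_command", "payload": {
  "increments": [
    [[0, 0, 0, 0, 0, 0.1], [0, 0, 0, 0, 0, 0.1], [0, 0, 0, 0, 0, 0.079], [0, 0, 0, 0, 0, 0], [0, 0, 0, 0, 0, 0], [0, 0, 0, 0, 0, 0]]
  ]
}}

```text
t: 22.65
eef_pos: [0.5316, 0.1661, 0.2288]
eef_rot: [[0.096, 0.995, -0.002], [0.995, -0.096, -0.001], [-0.001, -0.002, -1.0]]
contact_force: [0.5, 0.5, -2.6]
finger_gap: 0.223
```

Run:
```python
from lid import *
T=pose();print(T.round(4),get_obs()["t"])
to((.531,.1662,.24),down(np.radians(-95.6)))
im=capture("wrist");cv2.imwrite("pics/w14.png",cv2.convertScaleAbs(im[:,:,::-1],alpha=1.6));np.save("pics/T14.npy",T)
im=capture("side")[130:290,180:360];cv2.imwrite("pics/s14.png",cv2.resize(im[:,:,::-1],None,fx=3.6,fy=3.6,interpolation=cv2.INTER_CUBIC))
```

```text
[[ 9.610e-02  9.954e-01 -2.200e-03  5.316e-01]
 [ 9.954e-01 -9.610e-02 -5.000e-04  1.661e-01]
 [-7.000e-04 -2.100e-03 -1.000e+00  2.288e-01]
 [ 0.000e+00  0.000e+00  0.000e+00  1.000e+00]] 22.65
shift cm [-0.   -0.07 -1.12] rotvec [-0.002  0.001  0.002] rows>= 0.2
```

View pics/w14.png

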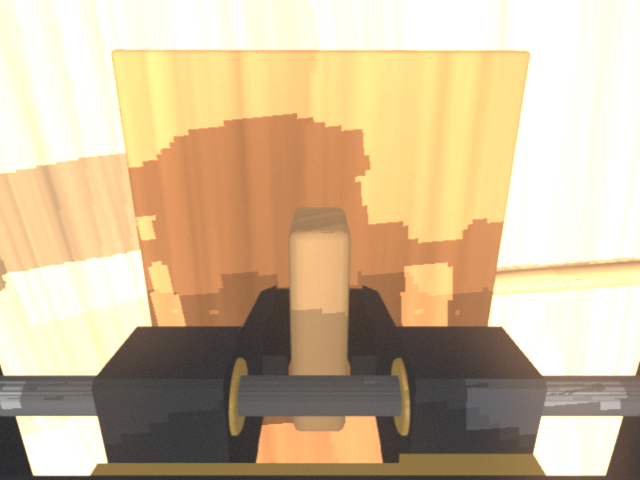

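View pics/s14.png

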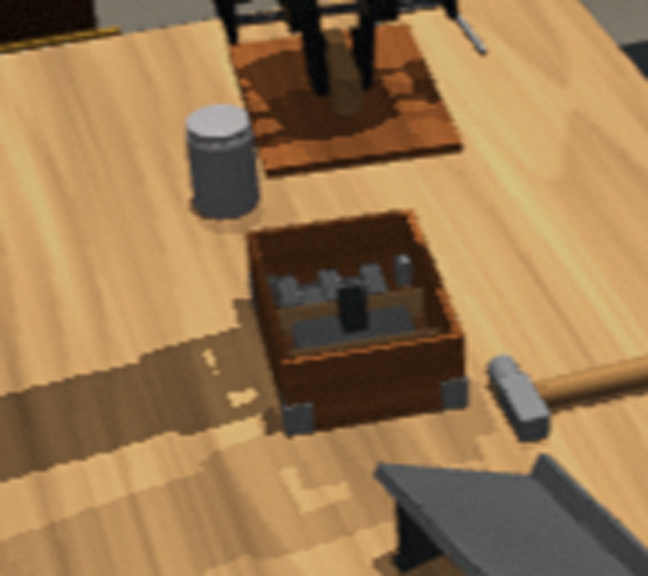

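Run:
```python
from lid import *
im=cv2.imread("pics/w14.png");cv2.imwrite("pics/w14z.png",cv2.resize(im[40:130,100:540],None,fx=1.8,fy=4,interpolation=cv2.INTER_CUBIC))
p=camera_params("wrist");H=p["hand_eye"];K=p["mtx"]
uv=np.array([(114.5,52),(527,52.5),(149,310),(494,310)])
d=np.c_[uv,np.ones(4)]@np.linalg.inv(K).T@H[:3,:3].T
for z in(-.021,-.022,-.023):
  q=H[:3,3]+d*((z-H[2,3])/d[:,2])[:,None];print(z,(q*1000).round(1)[:,:2].tolist())
```

```text
-0.021 [[96.4, -73.6], [96.4, 75.0], [-8.1, -75.1], [-8.0, 77.7]]
-0.022 [[96.3, -73.1], [96.3, 74.5], [-7.5, -74.6], [-7.4, 77.2]]
-0.023 [[96.2, -72.7], [96.2, 74.1], [-7.0, -74.1], [-6.9, 76.7]]
```

View pics/w14z.png

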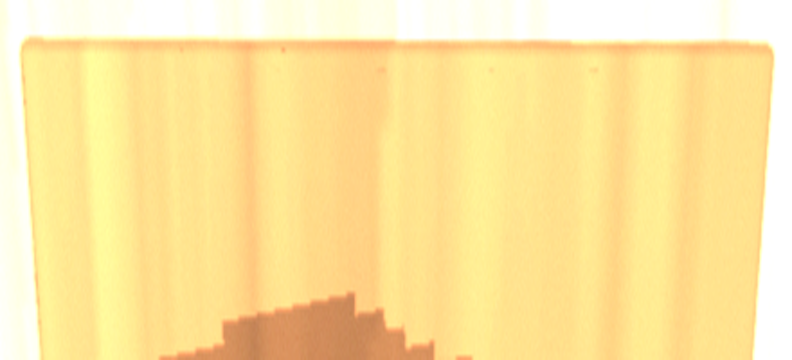

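Run:
```python
import cv2
im=cv2.imread("pics/w14.png")
a=cv2.resize(im[60:330,105:165],None,fx=6,fy=2.1,interpolation=cv2.INTER_CUBIC);b=cv2.resize(im[60:330,480:540],None,fx=6,fy=2.1,interpolation=cv2.INTER_CUBIC)
import numpy as np
cv2.imwrite("pics/w14e.png",np.hstack([a,b]))
```

```text
(no output)
```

View pics/w14e.png

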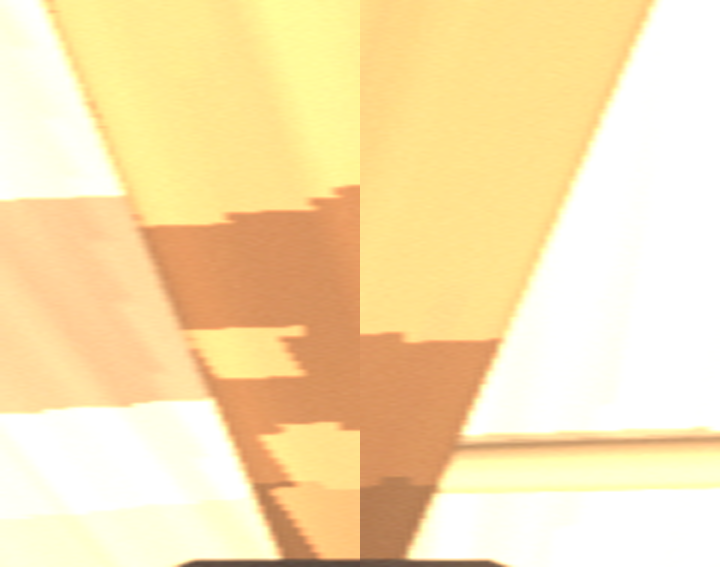

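Run:
```python
from lid import *
p=camera_params("wrist");H=p["hand_eye"];K=p["mtx"]
uv=np.array([(112.8,60),(529.2,60),(152,325),(487.5,325),(112,51),(529,52)])
d=np.c_[uv,np.ones(len(uv))]@np.linalg.inv(K).T@H[:3,:3].T
for z in(-.021,-.022,-.023,-.024,-.025):
  q=H[:3,3]+d*((z-H[2,3])/d[:,2])[:,None];q*=1000;print(z,q.round(1)[:,:2].tolist(),(q[1::2,1]-q[::2,1]).round(1))
```

```text
-0.021 [[93.7, -74.6], [93.9, 76.2], [-15.6, -74.7], [-15.6, 75.8], [96.7, -74.5], [96.6, 75.7]] [150.9 150.6 150.2]
-0.022 [[93.6, -74.2], [93.8, 75.8], [-15.0, -74.3], [-14.9, 75.3], [96.6, -74.0], [96.5, 75.2]] [149.9 149.6 149.2]
-0.023 [[93.6, -73.7], [93.7, 75.3], [-14.4, -73.8], [-14.3, 74.8], [96.5, -73.5], [96.3, 74.8]] [148.9 148.6 148.2]
-0.024 [[93.5, -73.2], [93.6, 74.8], [-13.8, -73.3], [-13.7, 74.3], [96.4, -73.0], [96.2, 74.3]] [148.  147.6 147.3]
-0.025 [[93.4, -72.7], [93.5, 74.3], [-13.2, -72.8], [-13.1, 73.8], [96.3, -72.5], [96.1, 73.8]] [147.  146.7 146.3]
```

The lid hangs level and square in the grip, its origin 13–14 mm above the TCP and within 1 mm of centre. I'll lower it to just above the rim, then look.

>>> {"api": "arm_command", "payload": {
  "increments": [
    [[0, -0.13, 1, -0.002, 0.001, 0.002], [0, 0, 2.5, 0, 0, 0], [0, 0, 3, 0, 0, 0], [0, 0, 3, 0, 0, 0], [0, 0, 2.5, 0, 0, 0], [0, 0, 1.5, 0, 0, 0], [0, 0, 0.5, 0, 0, 0], [0, 0, 0, 0, 0, 0]]
  ]
}}

```text
t: 23.75
eef_pos: [0.5307, 0.1664, 0.0893]
eef_rot: [[0.099, 0.995, 0.001], [0.995, -0.099, 0.0], [0.0, 0.001, -1.0]]
contact_force: [0.4, -0.6, -2.8]
finger_gap: 0.223
```

Run:
```python
from lid import *
T=pose();print(T.round(4))
im=capture("wrist");cv2.imwrite("pics/w15.png",cv2.convertScaleAbs(im[:,:,::-1],alpha=1.6));np.save("pics/T15.npy",T)
im=capture("side")[150:280,200:360];cv2.imwrite("pics/s15.png",cv2.resize(im[:,:,::-1],None,fx=4.5,fy=4.5,interpolation=cv2.INTER_CUBIC))
im=capture("top")[225:325,195:315];cv2.imwrite("pics/t15.png",cv2.resize(im[:,:,::-1],None,fx=5,fy=5,interpolation=cv2.INTER_CUBIC))
to((.5303,.1660,.061),down(np.radians(-95.6)))
```

```text
[[ 9.880e-02  9.951e-01  8.000e-04  5.307e-01]
 [ 9.951e-01 -9.880e-02  3.000e-04  1.664e-01]
 [ 4.000e-04  8.000e-04 -1.000e+00  8.930e-02]
 [ 0.000e+00  0.000e+00  0.000e+00  1.000e+00]]
shift cm [-0.05 -0.06  2.87] rotvec [ 0.002 -0.001 -0.001] rows>= 0.5
```

View pics/s15.png

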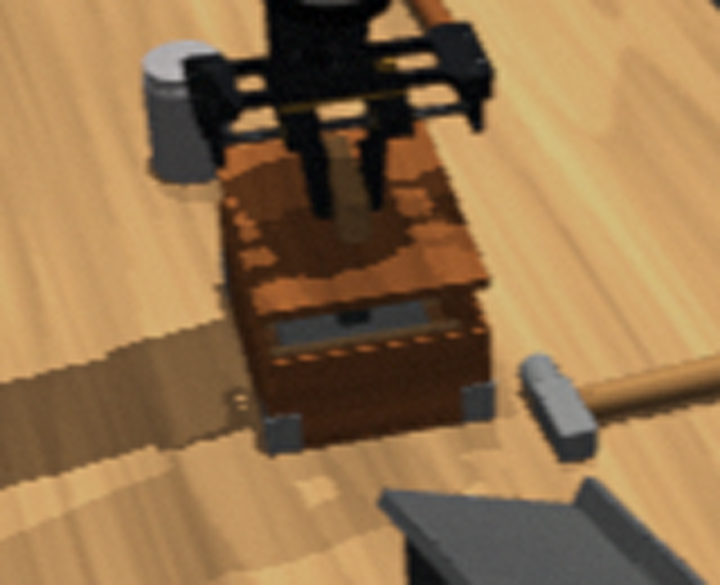

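View pics/w15.png

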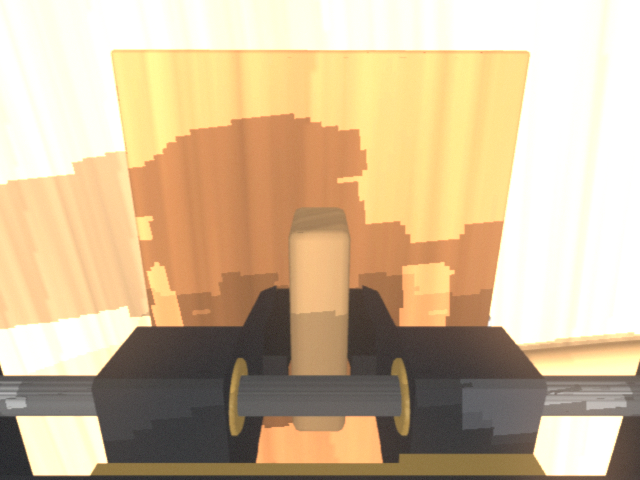

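View pics/t15.png

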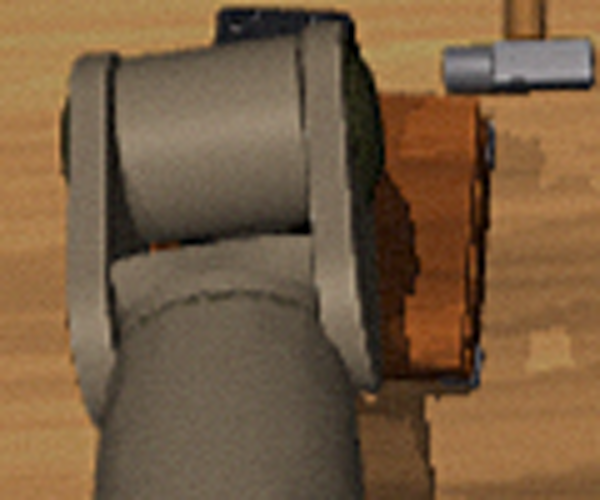

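Run:
```python
from lid import *
a=np.radians(-5.6);ex=np.array([np.cos(a),np.sin(a),0]);ey=np.array([-ex[1],ex[0],0]);c=np.array([.531,.1662,0])
g=lambda z:((proj("side",[c+ex*.074*s-ey*.096+[0,0,z] for s in(-1,1)])-[200,150])*4.5).round(0).tolist()
print("rim",g(.074),"lid underside@.103",g(.103),"lid top",g(.113),"bench",g(0))
```

```text
rim [[259.0, 365.0], [488.0, 328.0]] lid underside@.103 [[255.0, 328.0], [488.0, 292.0]] lid top [[254.0, 315.0], [487.0, 279.0]] bench [[267.0, 455.0], [490.0, 418.0]]
```

The side view shows the lid's corners where an aligned lid should be, at about (255,315) and (488,281). I'll lower it with force checks.

>>> {"api": "arm_command", "payload": {
  "increments": [
    [[-0.05, -0.06, 0.6, 0, 0, 0], [0, 0, 0.6, 0, 0, 0], [0, 0, 0.4, 0, 0, 0], [0, 0, 0.3, 0, 0, 0], [0, 0, 0.2, 0, 0, 0], [0, 0, 0.1, 0, 0, 0], [0, 0, 0, 0, 0, 0]]
  ]
}}

```text
t: 24.78
eef_pos: [0.5298, 0.1659, 0.0669]
eef_rot: [[0.099, 0.995, 0.0], [0.995, -0.099, 0.0], [0.0, 0.0, -1.0]]
contact_force: [0.0, 0.2, -2.9]
finger_gap: 0.222
```

>>> {"api": "arm_command", "payload": {
  "increments": [
    [[0, 0, 0.1, 0, 0, 0], [0, 0, 0.1, 0, 0, 0], [0, 0, 0, 0, 0, 0]]
  ]
}}

```text
t: 25.15
eef_pos: [0.5298, 0.1659, 0.0649]
eef_rot: [[0.099, 0.995, -0.0], [0.995, -0.099, 0.0], [0.0, -0.0, -1.0]]
contact_force: [-0.7, -0.6, -2.7]
finger_gap: 0.223
```

>>> {"api": "arm_command", "payload": {
  "increments": [
    [[0, 0, 0.1, 0, 0, 0], [0, 0, 0.1, 0, 0, 0], [0, 0, 0, 0, 0, 0]]
  ]
}}

```text
t: 25.52
eef_pos: [0.5297, 0.1659, 0.0628]
eef_rot: [[0.099, 0.995, -0.0], [0.995, -0.099, 0.0], [0.0, -0.0, -1.0]]
contact_force: [-0.2, 0.7, -2.2]
finger_gap: 0.225
```

>>> {"api": "arm_command", "payload": {
  "increments": [
    [[0, 0, 0.05, 0, 0, 0], [0, 0, 0.05, 0, 0, 0], [0, 0, 0, 0, 0, 0]]
  ]
}}

```text
t: 25.9
eef_pos: [0.5298, 0.1659, 0.0619]
eef_rot: [[0.099, 0.995, 0.0], [0.995, -0.099, 0.0], [0.0, 0.0, -1.0]]
contact_force: [0.1, 0.1, -3.5]
finger_gap: 0.225
```

>>> {"api": "arm_command", "payload": {
  "increments": [
    [[0, 0, 0.05, 0, 0, 0], [0, 0, 0, 0, 0, 0]]
  ]
}}

```text
t: 26.15
eef_pos: [0.5298, 0.1659, 0.0614]
eef_rot: [[0.099, 0.995, 0.0], [0.995, -0.099, 0.0], [0.0, 0.0, -1.0]]
contact_force: [-0.3, -0.6, -2.6]
finger_gap: 0.22
```

>>> {"api": "arm_command", "payload": {
  "increments": [
    [[0, 0, 0.05, 0, 0, 0], [0, 0, 0, 0, 0, 0]]
  ]
}}

```text
t: 26.4
eef_pos: [0.5298, 0.1659, 0.0609]
eef_rot: [[0.099, 0.995, 0.0], [0.995, -0.099, 0.0], [0.0, -0.0, -1.0]]
contact_force: [1.0, -0.4, -2.8]
finger_gap: 0.224
```

>>> {"api": "arm_command", "payload": {
  "increments": [
    [[0, 0, 0.05, 0, 0, 0], [0, 0, 0, 0, 0, 0]]
  ]
}}

```text
t: 26.65
eef_pos: [0.5298, 0.1659, 0.0604]
eef_rot: [[0.099, 0.995, 0.0], [0.995, -0.099, 0.0], [0.0, 0.0, -1.0]]
contact_force: [-0.1, -0.9, -3.1]
finger_gap: 0.221
```

>>> {"api": "arm_command", "payload": {
  "increments": [
    [[0, 0, 0.05, 0, 0, 0], [0, 0, 0, 0, 0, 0]]
  ]
}}

```text
t: 26.9
eef_pos: [0.5298, 0.1659, 0.0599]
eef_rot: [[0.099, 0.995, 0.0], [0.995, -0.099, 0.0], [0.0, 0.0, -1.0]]
contact_force: [0.1, 0.8, -2.1]
finger_gap: 0.224
```

Run:
```python
from lid import *
print(get_obs()["contact_force"],get_obs()["eef_pos"],get_obs()["moment"])
im=capture("side")[150:280,200:360];cv2.imwrite("pics/s16.png",cv2.resize(im[:,:,::-1],None,fx=4.5,fy=4.5,interpolation=cv2.INTER_CUBIC))
```

```text
[ 0.08022291  0.76002895 -2.14432622] [0.52979196 0.16591764 0.05990723] [-0.0968708   0.06774257 -0.05560285]
```

View pics/s16.png

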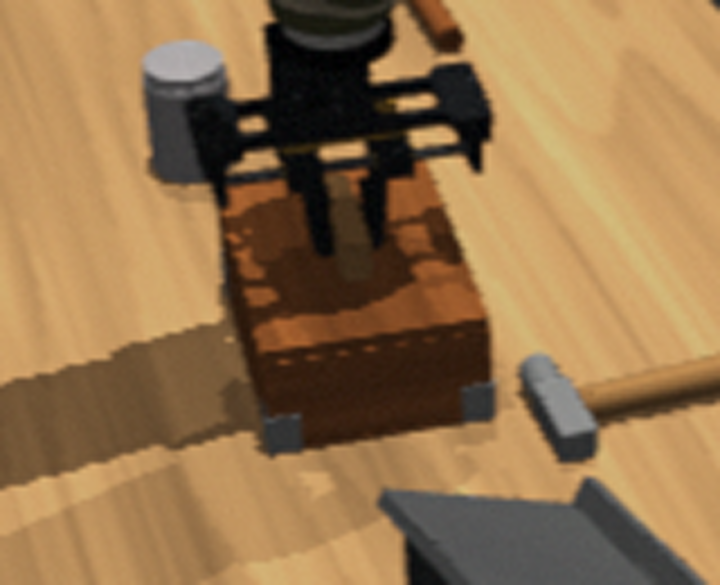

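The lid is nearly down and aligned with the rim; there's no contact force yet. I'll continue in 0.5 mm steps.

>>> {"api": "arm_command", "payload": {
  "increments": [
    [[0, 0, 0.05, 0, 0, 0], [0, 0, 0, 0, 0, 0]]
  ]
}}

```text
t: 27.2
eef_pos: [0.5298, 0.1659, 0.0594]
eef_rot: [[0.099, 0.995, 0.0], [0.995, -0.099, 0.0], [0.0, 0.0, -1.0]]
contact_force: [0.7, -1.1, -2.4]
finger_gap: 0.226
```

>>> {"api": "arm_command", "payload": {
  "increments": [
    [[0, 0, 0.05, 0, 0, 0], [0, 0, 0, 0, 0, 0]]
  ]
}}

```text
t: 27.45
eef_pos: [0.5298, 0.166, 0.0591]
eef_rot: [[0.099, 0.995, 0.0], [0.995, -0.099, 0.0], [0.0, 0.0, -1.0]]
contact_force: [-0.2, 0.1, -1.3]
finger_gap: 0.222
```

>>> {"api": "arm_command", "payload": {
  "increments": [
    [[0, 0, 0.03, 0, 0, 0], [0, 0, 0, 0, 0, 0]]
  ]
}}

```text
t: 27.7
eef_pos: [0.5299, 0.1659, 0.0589]
eef_rot: [[0.099, 0.995, 0.001], [0.995, -0.099, 0.0], [0.0, 0.0, -1.0]]
contact_force: [-0.0, -0.2, 2.0]
finger_gap: 0.22
```

>>> {"api": "arm_command", "payload": {
  "increments": [
    [[0, 0, 0.03, 0, 0, 0], [0, 0, 0, 0, 0, 0], [0, 0, 0, 0, 0, 0]]
  ]
}}

```text
t: 28.08
eef_pos: [0.5299, 0.166, 0.0589]
eef_rot: [[0.099, 0.995, 0.001], [0.995, -0.099, 0.0], [0.0, 0.001, -1.0]]
contact_force: [-1.1, 0.4, 5.1]
finger_gap: 0.221
```

>>> {"api": "arm_command", "payload": {
  "increments": [
    [[0, 0, 0, 0, 0, 0], [0, 0, 0, 0, 0, 0], [0, 0, 0, 0, 0, 0], [0, 0, 0, 0, 0, 0]]
  ],
  "gripper": 0.55
}}

```text
t: 28.58
eef_pos: [0.5298, 0.1659, 0.0583]
eef_rot: [[0.099, 0.995, 0.0], [0.995, -0.099, 0.0], [0.0, 0.0, -1.0]]
contact_force: [0.5, -0.2, -0.8]
finger_gap: 0.551
```

>>> {"api": "arm_command", "payload": {
  "increments": [
    [[0, 0, -1, 0, 0, 0], [0, 0, -2, 0, 0, 0], [0, 0, -3, 0, 0, 0], [0, 0, -4, 0, 0, 0], [0, 0, -4, 0, 0, 0], [0, 0, -3, 0, 0, 0], [0, 0, -1, 0, 0, 0], [0, 0, 0, 0, 0, 0]]
  ]
}}

```text
t: 29.58
eef_pos: [0.5297, 0.1659, 0.2382]
eef_rot: [[0.099, 0.995, 0.0], [0.995, -0.099, 0.0], [0.0, 0.0, -1.0]]
contact_force: [-0.1, -0.3, -1.7]
finger_gap: 0.549
```

Run:
```python
from lid import *
T=pose();print(T.round(4),get_obs()["t"]);np.save("pics/T17.npy",T)
im=capture("wrist");cv2.imwrite("pics/w17.png",cv2.convertScaleAbs(im[:,:,::-1],alpha=1.4))
im=capture("side")[150:280,200:360];cv2.imwrite("pics/s17.png",cv2.resize(im[:,:,::-1],None,fx=4.5,fy=4.5,interpolation=cv2.INTER_CUBIC))
```

```text
[[ 9.880e-02  9.951e-01  3.000e-04  5.297e-01]
 [ 9.951e-01 -9.880e-02  3.000e-04  1.659e-01]
 [ 3.000e-04  3.000e-04 -1.000e+00  2.382e-01]
 [ 0.000e+00  0.000e+00  0.000e+00  1.000e+00]] 29.575
```

View pics/w17.png

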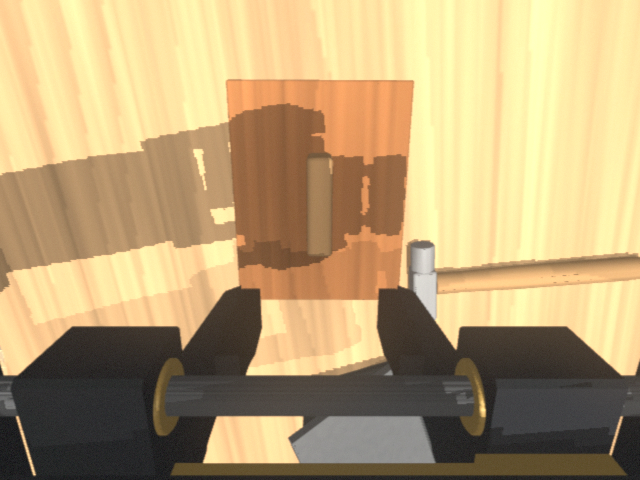

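View pics/s17.png

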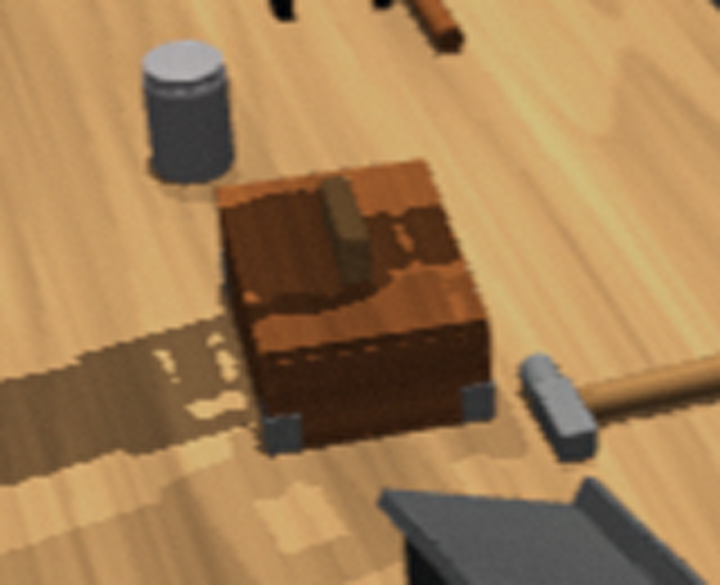

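The lid lies flush on the box: board (227–412, 80–300) in the wrist view, with no gap seen from the side. I'll check level and height by PnP and by the edges.

Run:
```python
from lid import *
T=np.load("pics/T17.npy")
im=cv2.imread("pics/w17.png");cv2.imwrite("pics/w17z.png",cv2.resize(im[70:310,220:420],None,fx=3.6,fy=2.45,interpolation=cv2.INTER_CUBIC))
```

```text
(no output)
```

View pics/w17z.png

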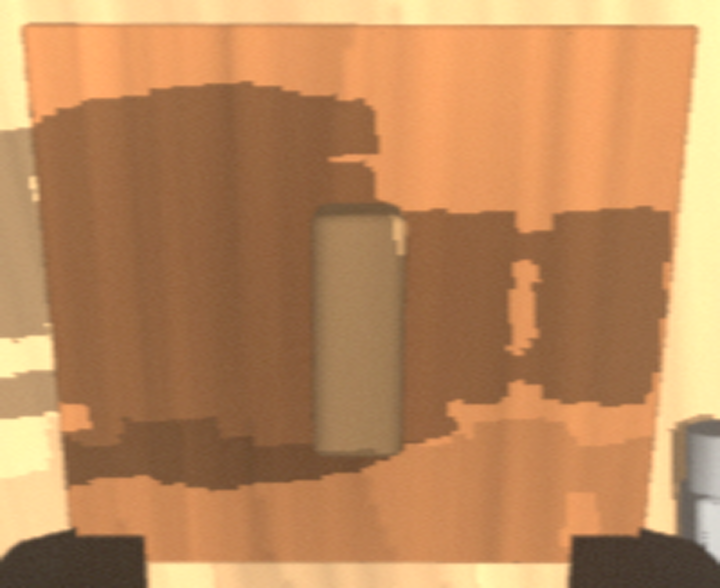

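Run:
```python
from lid import *
T=np.load("pics/T17.npy");f=lambda z:np.array(z)/[3.6,2.45]+[220,70]
bx=[(-.074,.096,.01),(.074,.096,.01),(.074,-.096,.01),(-.074,-.096,.01)]
l=f([(24,26),(696,27),(642,562),(78,562)])
lidpose(l,bx,T)
P=plane("wrist",l,.084,T)[:,:2];print([np.linalg.norm(P[i]-P[(i+1)%4]).round(4) for i in range(4)],P.mean(0))
im=capture("top");cv2.imwrite("pics/t17.png",im[:,:,::-1])
```

```text
origin [0.5309 0.1657 0.0709] yaw -5.62 slope 0.01 roll y_z -0.4
res [[0.1, 0.3], [0.1, -0.1], [0.2, -0.2], [-0.4, -0.1]]
grip [0.531  0.1659 0.1029]
[np.float64(0.1463), np.float64(0.1907), np.float64(0.1463), np.float64(0.1909)] [0.53100157 0.16627285]
```

View pics/t17.png

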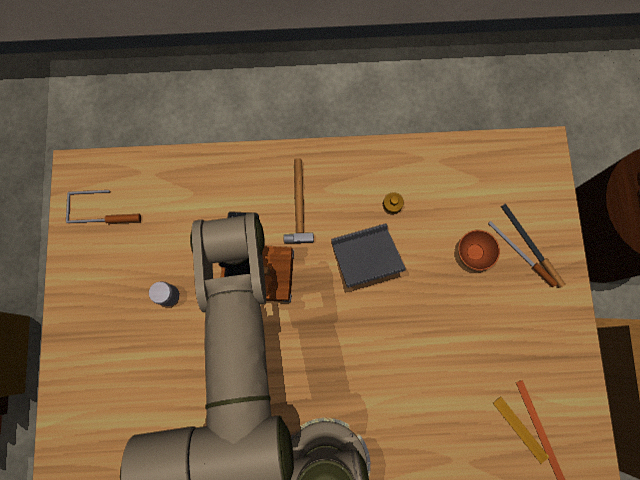

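The lid measures level (within 0.4°), with yaw −5.6° and centre (0.531, 0.166), matching the mouth. The bystanders haven't moved. Handing in.

```bash
python3 -c "
from bench import *
print(job_done())"
```

```text
the job is handed in; nothing more can be done
None
```

The dolly now stands handle up on the cork of the middle bay, and the lid is on the box. I lowered each slowly until contact showed, about 9 N for the dolly and 5 N for the lid, then let go and backed off. The job was handed in at about 29.6 s.

**Last checks:**
- **Lid:** it measures level within 0.4°, at yaw −5.6° and centre (0.531, 0.166), which matches the mouth of the box. The side view shows no gap, but only two sides of the box are visible in it. In the top view the hammer, tin, bowl and weight look unmoved.
- **Dolly and blocks:** the wrist picture before the lid went on showed the dolly lengthwise on the cork, clear of both dividers, and both blocks in their bays.

**What failed or disagreed:**
- **First grasp:** the fingers shut just above the handle and caught nothing. The pictures show the finger tips ending about 30 mm short of the reported TCP. I allowed for that and the second grasp held.
- **Lid height:** the camera gave the lid's origin at 71 mm against the expected 74 mm. I put this down to the accuracy of that measurement. Contact also came about 2 mm lower than I predicted.

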